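Grip a bar in the chuck with the loose key crank

ROBOT

A 6-joint arm with a two-finger parallel gripper is mounted at the origin on the work surface. World frame = base frame: x ahead of the robot, y to its left, z up, the work surface at z = 0. Lengths are in m, angles in rad, forces in N, time in s.
With the tool pointing down it reaches from about 0.275 to 0.85 m from the base axis. Payload 5.2 kg.
Tool frame: the origin (TCP) lies between the finger pads; the fingertips stand 14 mm ahead of it and the grasp point (between the pads) lies 5 mm behind it (robot.tips_ahead is the distance from the TCP to the fingertips, in m); z points along the fingers, y is the line along which they close (so a half turn about z gives the same grasp; the last joint's range is limited). The gripper opens to 85 mm and grips with 20 to 120 N. Pads are 22 mm wide; open, the fingers measure 114 mm over their backs; the gripper's body (76 mm by 85 mm) begins 54 mm behind the grasp point. The pads swing forward as they close: fully open they stand 13 mm farther back than shut.
Start: joints at [-1.438, 0.259, 1.535, -0, 1.348, -0.203], TCP at [0.181, -0.519, 0.245] pointing down, gripper open.
Joint ranges: [-3.14, 3.14], [-0.91, 2.08], [0.19, 2.58], [-1.22, 4.36], [0.22, 2.71], [-3.12, 3.12]. Speed limits (rad/s): [2.57, 2.57, 3.14, 3.14, 3.14, 3.14].

INTERFACE

Orientations are given as a unit quaternion [w, x, y, z].
In Python, from cell import robot gives the robot as it stands.
- The arm moves only by the tool drive_tool, never from a script. Its argument "steps" is a list of rows, each a list of 7 numbers: the closure, from 0 (fully open) to 1 (shut), then the shift along the tool's x, y, z in mm, then the turn, a rotation vector about the tool's x, y, z in rad. In form: [[claw, tx, ty, tz, rx, ry, rz], ...]. A call has exactly 10 rows; each row shifts and turns the commanded pose from where the row before left it, along the tool's axes as they then stand; what a row does not reach is not made up. A row lasts 1/12 s, in which the tool goes at most 41.7 mm and 7.16 degrees, less where a joint would pass 70% of its speed; a pose out of reach is approached as far as the arm can. A call with a gripper value outside its range is refused whole. The fingers move at their own pace and stop on an object; "grip_force" is the grip in N (left out, the last holds). Time passes only in rows, so rows that do not move let the fingers close, or fill a call up. It gives the time, the measured TCP pose, the force, the opening and the grip force at its end, in the units of the state.
- robot.state(): the state, without advancing time (a new reading comes with each control period).
- robot.read_camera(name): name is "scene" or "top" or "wrist"; returns the picture (400x640x3 uint8, red, green, blue); there is no depth.
- robot.camera_model(name): a dict with "K" (3x3 intrinsics, pixels), "k1" (the pictures are not rectified: a ray, as slopes to the right and down, at radius r is drawn at 1 + k1 r^2 times it, then the intrinsics apply), "world_from_camera" (4x4, takes a point from camera to world coordinates); the wrist camera has in their place "hand_eye" (4x4, takes a point from camera to tool coordinates, whose origin is the TCP and whose axes are the flange's). Camera axes: x right, y down, z forward; pixel columns grow to the right and rows downward; lengths in m; the calibration is good to about 2 mm. A picture is of the moment at which its call begins: read the wrist's pose just before it. camera_model takes no time and is no camera call.
- robot.close_job(): hands the job in; it is judged then, once.
The state is a dict: "time_s": time; "joint_positions": joint angles; "joint_vel": joint speeds; "tau": joint torques, N m; "tool_pos": TCP position; "tcp_rot": TCP orientation; "contact_force": force on the tool from outside, world axes, zero at the start; "moment": the same for the moment, N m; "finger_gap": finger opening in m; "gripper_force": force on a finger pad.
Only numpy, scipy, OpenCV 4.12 (cv2) and the standard library are available. Lean on these libraries where they do the work, as an engineer would, in place of code of your own. Each camera call takes 0.05 s, during which the arm holds its last target. There are 200 camera calls.

TASK

Take the loose ball crank out of its wooden rack, find its seat by feel so that the square end goes fully home in the key hole on top of the chuck, and wind it clockwise (seen from above) until the jaws bear firmly on the bar and it will turn no further. Use light force throughout: do not lean on the key hole, and do not heave on the crank once the jaws have stopped. Never leave a key in a chuck: pull the crank out again, stand it upright back down in its rack hole and let go, without disturbing the bowl, the tray or the offcut.

Things in the scene. Friction and masses are not known exactly. Their poses are not given: they have to be found in the camera images.
- crank: Loose steel ball crank (chuck key), 0.6 kg. Origin: centre of its square end's underside; z up the shank, x along the arm to the knob. Above the origin: square end 12 x 12 mm (sides along x, y) 0-13 mm, tapering to 7 in the lowest 3, shank 18 mm diameter 13-58 with a 32 mm collar 46-52, arm 12 wide 58-69; 33 mm counterweight ball 46 mm behind the shank
- crank_tip (a point): Centre of the underside of the crank's square end (the crank's origin)
- crank_boss (a point): Where to grip the crank for lifting and seating: on the shank axis, 91 mm above the square end. The boss is a steel block 24 x 24 mm, from the arm's top (69 mm above the square end) to 102 mm; axes as the crank
- crank_knob (a point): Middle of the black upright knob, 80 mm from the shank axis along the arm, 96 mm above the square end. 22 mm diameter, from 73 to 119 mm above the square end. It spins freely on its pin, so it can be held without turning the hand while winding; axes as the crank
- head: Grey indexing head fixed to the bench, with a three-jaw chuck (160 mm diameter, 73 mm long, axis 100 mm up) and a 30 mm bar in it. Origin on the bench right under the key hole; z up, x along the spindle to the bar's free end, 171 mm away. Behind the chuck it is 160 mm high, 150 mm wide, to x = -218 mm
- keyhole (a point): Centre of the key hole's mouth on top of the chuck, 180 mm above the bench, axis upright. A 27 mm countersink narrows at 45 degrees to a 19 mm round bore; at its bottom is the socket. With the crank fully home its square end is 28 mm below this point
- socket (a point): Centre of the square socket's rim, 15 mm below the mouth: 13.2 mm wide, 16 mm deep. How it is turned is not known (its axes here do not tell; it repeats every quarter turn); out of line, the square end stands on this rim, at most 4 mm in. Turning it takes about 0.15 N m, until the jaws stop it dead
- jaw1 (a joint): Travel of the jaws in m: all three close together, 0.4 mm per radian (2.5 mm per turn) of the key, clockwise from above closes. They meet the bar and stop at 0.0032. They start at 0.0006 to 0.0019, so half a turn to one turn is needed. Winding takes about 2 N at the knob; on the stop, 3 to 6 N is firm, more is heaving and makes the square slip and jam
- rack_hole (a point): Centre of the mouth of the crank's hole in the fixed wooden rack, 52 mm above the bench: 20 mm diameter, 49 mm deep; the crank's collar rests on this face, its square end 46 mm below. In its axes the block runs 40 mm along +x, 80 mm along -x, 28 mm to either side; three tool stubs, up to 60 mm above the bench, stand 71 mm away along -x
- bowl: Bystander: round metal bowl, 104 mm across, 38 mm high; origin under its centre
- tray: Bystander: clear plastic tray 130 x 90 x 45 mm; origin under its centre
- offcut: Bystander: aluminium bar offcut standing on end, 30 mm diameter, 45 mm high; origin under its centre
There are look-alikes about, which are no part of the job. There is more than one size of the part that bears rack_hole; the job needs the largest.

How it is judged:
On the way, in this order (a step that is already met when the one before it is completed fails the run):
1. the crank's square end is fully home in the key hole (at least 25.5 mm below its mouth) (z of crank_tip in the frame of keyhole below -0.0255 m and horizontal distance between crank_tip and keyhole below 0.004 m), for 0.2 s.
2. wound with the crank still home until the jaws are tight on the bar (travel within 0.05 mm of the stop) (z of crank_tip in the frame of keyhole below -0.0255 m and value of joint jaw1 above 0.00315 m), for 0.1 s.
At the end, for the whole second after the job is handed in: Jaws closed on the bar (travel over 3.1 of 3.2 mm); the crank released and at rest in its rack hole, upright within 7 degrees, its square end at least 42 mm below the hole's mouth (value of joint jaw1 above 0.0031 m and horizontal distance between crank_tip and rack_hole below 0.008 m and z of crank_tip in the frame of rack_hole below -0.042 m and angle between crank's own z axis and vertical below 0.12 rad and linear speed of crank below 0.02 m/s); the robot touches nothing.
It fails at once if leaning on the key hole: more than 80 N between crank and chuck before the crank is home (contact force between crank and head above 80 N and z of crank_tip in the frame of keyhole above -0.0255 m).
It fails at once if heaving on the crank: the faces of the square carry more than 360 N in all (more than about 8 N at the knob, against the stop) (contact force between crank and head above 360 N).
It fails at once if the bowl is pushed more than 15 mm (distance of bowl from where it was at the start of the episode above 0.015 m).
It fails at once if the tray is pushed more than 15 mm (distance of tray from where it was at the start of the episode above 0.015 m).
It fails at once if the offcut is pushed more than 15 mm (distance of offcut from where it was at the start of the episode above 0.015 m).
It also fails if it takes over 72 s, if anything falls off the work surface, if the arm or the gripper's body presses on something with over 40 N, if the wrist force passes 120 N, or if a joint passes its speed limit or range.

## Working session

There is one attempt and no reset: what is moved stays moved. The work goes in short steps, Python scripts to look and compute and a tool call to move; the robot and the scene stay as the last step left them, time stands still between calls to the robot, and variables do not carry over. Pictures are saved under pics/ and viewed, at most 13 in all, crops included, and the job is handed in when it is done.

Besides the shell and the picture viewer there is one more tool, called in YAML: its name, and indented under it one key for each argument. drive_tool: Moves the arm, as the interface text tells. Its arguments: {"type":"object","properties":{"steps":{"type":"array","items":{"type":"array","items":{"type":"number"}}},"grip_force":{"type":"number"}},"required":["steps"]}

```bash
ls; mkdir -p pics; python3 - <<'E'
from cell import robot
import cv2
print(robot.state())
for n in("scene","top","wrist"):
    print(n,robot.camera_model(n))
    cv2.imwrite(f"pics/{n}0.png",robot.read_camera(n)[:,:,::-1])
E
```

```text
pics
{'time_s': 0.0, 'joint_positions': array([-1.43780865e+00,  2.59364282e-01,  1.53612012e+00, -1.67744462e-05,
        1.34796919e+00, -2.02812269e-01]), 'joint_vel': array([ 4.61138223e-05,  1.00263977e-04, -1.52600097e-04, -1.66588029e-04,
       -1.56495162e-04, -8.46429743e-04]), 'tau': array([-7.59138711e-04, -4.46039343e+01, -2.90571195e+01, -4.00808121e-04,
        1.16821483e-02, -1.43675697e-05]), 'tool_pos': array([ 0.18117987, -0.518761  ,  0.24444834]), 'tcp_rot': array([-9.30186458e-04,  9.85937143e-01,  1.67113986e-01,  2.43050238e-05]), 'contact_force': array([-0.2653501 ,  0.03285187, -0.52213027]), 'moment': array([-0.05753898, -0.03921205,  0.04607211]), 'gripper_force': 0.0, 'finger_gap': 0.08539477279071919}
scene {'K': array([[439.59347803,   0.        , 323.03363618],
       [  0.        , 439.59347803, 200.74844122],
       [  0.        ,   0.        ,   1.        ]]), 'k1': 0.03174011280699464, 'world_from_camera': array([[-0.02854374,  0.57016   , -0.82103765,  1.53101726],
       [ 0.99932238, -0.00281848, -0.03669915,  0.04432104],
       [-0.02323847, 
[... 505 characters left out ...]
-04, -1.40764600e-01, -9.90043078e-01,
         1.23702868e+00],
       [ 0.00000000e+00,  0.00000000e+00,  0.00000000e+00,
         1.00000000e+00]])}
wrist {'K': array([[358.99865313,   0.        , 321.03481314],
       [  0.        , 358.99865313, 200.04487743],
       [  0.        ,   0.        ,   1.        ]]), 'k1': -0.05767253090502954, 'hand_eye': array([[-9.39251706e-06, -9.60840382e-01, -2.77102438e-01,
         6.97769589e-02],
       [ 9.99999689e-01, -2.27579534e-04,  7.55226457e-04,
        -8.28659182e-04],
       [-7.88714920e-04, -2.77102345e-01,  9.60840085e-01,
        -1.27998631e-01],
       [ 0.00000000e+00,  0.00000000e+00,  0.00000000e+00,
         1.00000000e+00]])}
```

View pics/top0.png

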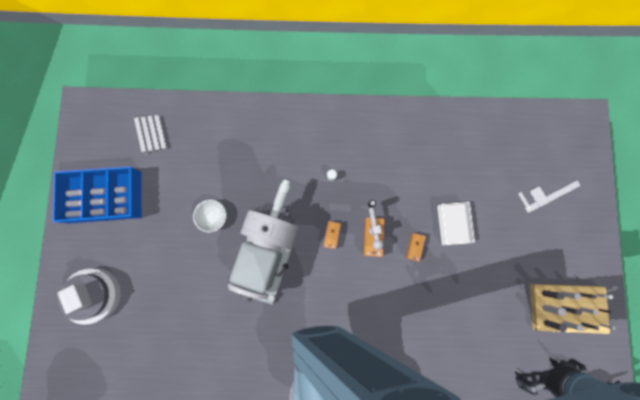

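View pics/scene0.png

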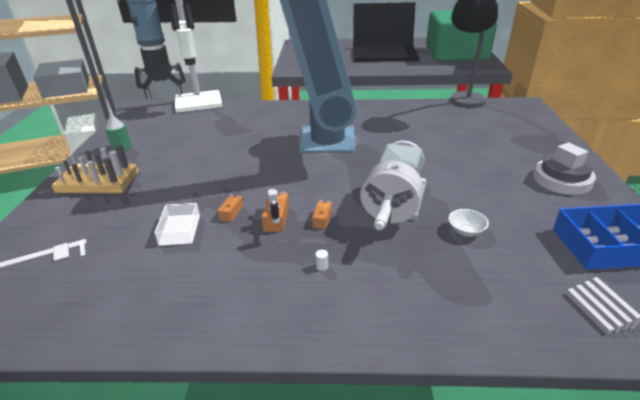

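The top view shows the key hole near (265,229), the crank in the middle (largest) rack near (375,230) with its knob at (372,204), and the bowl, offcut and tray at (209,215), (332,175) and (456,223). I'll enlarge the middle.

```bash
cat > h.py <<'E'
from cell import robot
import numpy as np, cv2
from scipy.spatial.transform import Rotation as R
def quat(q): return R.from_quat([q[1],q[2],q[3],q[0]])
def T_wc(name,st=None):
    m=robot.camera_model(name)
    if name!="wrist": return m,m["world_from_camera"]
    T=np.eye(4);T[:3,:3]=quat(st["tcp_rot"]).as_matrix();T[:3,3]=st["tool_pos"]
    return m,T@m["hand_eye"]
def px2w(name,u,v,z,st=None):
    m,T=T_wc(name,st);K=m["K"]
    n=cv2.undistortPoints(np.array([[[u,v]]],float),K,np.array([m["k1"],0,0,0,0]))[0,0]
    d=T[:3,:3]@np.array([n[0],n[1],1]);o=T[:3,3]
    return o+d*(z-o[2])/d[2]
def w2px(name,p,st=None):
    m,T=T_wc(name,st);c=T[:3,:3].T@(np.array(p)-T[:3,3])
    return cv2.projectPoints(c.reshape(1,3),np.zeros(3),np.zeros(3),m["K"],np.array([m["k1"],0,0,0,0]))[0][0,0]
def crop(name,out,x0,x1,y0,y1,s):
    st=robot.state();im=robot.read_camera(name)[y0:y1,x0:x1,::-1]
    cv2.imwrite(out,cv2.resize(im,None,fx=s,fy=s,interpolation=cv2.INTER_CUBIC));return st
E
python3 - <<'E'
from h import *
crop("top","pics/t1.png",230,430,160,310,4)
for n,u,v,z in [("hole",265,229,.18),("knob",372,204,.125),("bowl",209,215,.02),("offcut",332,175,.045),("tray",456,223,.04)]:
    print(n,px2w("top",u,v,z).round(3))
E
```

```text
hole [0.514 0.188 0.18 ]
knob [ 0.602 -0.124  0.125]
bowl [0.566 0.401 0.02 ]
offcut [ 0.706 -0.002  0.045]
tray [ 0.559 -0.407  0.04 ]
```

View pics/t1.png

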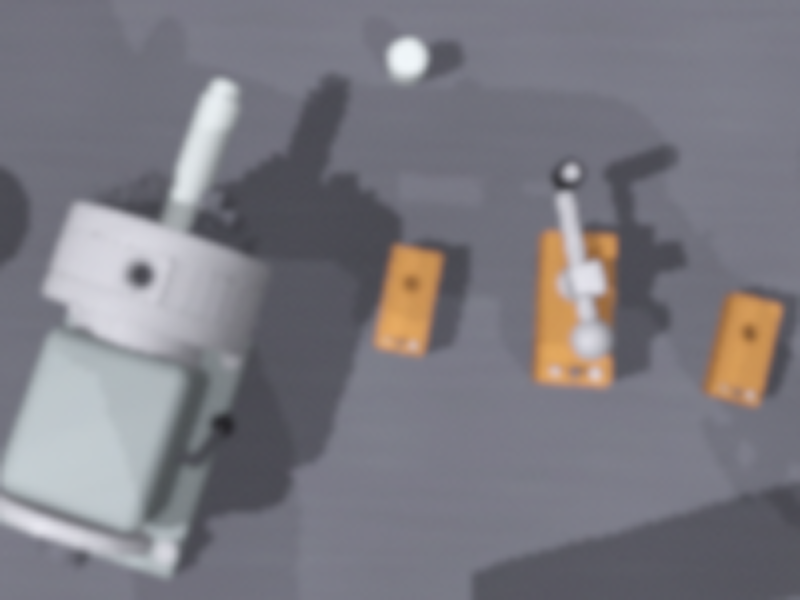

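```bash
python3 - <<'E'
from h import *
f=lambda x,y:(x/4+230-.375,y/4+160-.375)
hole=px2w("top",*f(139,274),.18);boss=px2w("top",*f(588,279),.108);knob=px2w("top",*f(570,173),.125)
d=knob-boss;print(hole,boss,knob,np.hypot(*d[:2]),np.arctan2(d[1],d[0]))
st=robot.state();Rm=quat(st["tcp_rot"]).as_matrix()
print(px2w("top",*f(176,215),.1),px2w("top",*f(225,85),.115))
# new yaw 3.25 : camera over hole
for yaw in(np.pi+np.arctan2(d[1],d[0]),):
    tx=np.array([np.cos(yaw),np.sin(yaw)]);tcp=hole[:2]-.07*tx
    dw=tcp-st["tool_pos"][:2];ty=np.array([tx[1],-tx[0]])
    cur=np.arctan2(Rm[1,0],Rm[0,0]);print(yaw,cur,"tcp",tcp,"shift tool after rot",dw@tx,dw@ty)
E
```

```text
[0.51655151 0.18989796 0.18      ] [ 0.52651233 -0.14113384  0.108     ] [ 0.60548337 -0.12464961  0.125     ] 0.08067313661093167 0.20578283919601964
[0.56836936 0.1768896  0.1       ] [0.66879519 0.14147102 0.115     ]
3.3473754927858126 0.33580661074634716 tcp [0.5850746 0.2042013] shift tool after rot -0.5430998545135607 0.6253861229838799
```

drive_tool:
  steps:
    - [0,31,-27.5,0,0,0,0]
    - [0,31,-27.5,0,0,0,0]
    - [0,31,-27.5,0,0,0,0]
    - [0,31,-27.5,0,0,0,0]
    - [0,31,-27.5,0,0,0,0]
    - [0,31,-27.5,0,0,0,0]
    - [0,31,-27.5,0,0,0,0]
    - [0,31,-27.5,0,0,0,0]
    - [0,31,-27.5,0,0,0,0]
    - [0,31,-27.5,0,0,0,0]

```text
time_s: 1.03
tool_pos: [0.3837, -0.1556, 0.2455]
tcp_rot: [0.0, 0.986, 0.167, 0.0]
contact_force: [0.9, -0.5, -0.1]
finger_gap: 0.0856
gripper_force: 0.0
```

drive_tool:
  steps:
    - [0,31,-27.5,0,0,0,0]
    - [0,31,-27.5,0,0,0,0]
    - [0,31,-27.5,0,0,0,0]
    - [0,31,-27.5,0,0,0,0]
    - [0,31,-27.5,0,0,0,0]
    - [0,31,-27.5,0,0,0,0]
    - [0,31,-27.5,0,0,0,0]
    - [0,31,-27.5,0,0,0,0]
    - [0,31,-27.5,0,0,0,0]
    - [0,31,-27.5,0,0,0,0]

```text
time_s: 1.87
tool_pos: [0.5859, 0.2065, 0.2451]
tcp_rot: [0.0, 0.986, 0.167, -0.0]
contact_force: [1.1, -0.5, 0.4]
finger_gap: 0.0854
gripper_force: 0.0
```

drive_tool:
  steps:
    - [0,0,0,0,0,0,-0.12]
    - [0,0,0,0,0,0,-0.12]
    - [0,0,0,0,0,0,-0.12]
    - [0,0,0,0,0,0,-0.12]
    - [0,0,0,0,0,0,-0.12]
    - [0,0,0,0,0,0,-0.12]
    - [0,0,0,0,0,0,-0.12]
    - [0,0,0,0,0,0,-0.12]
    - [0,0,0,0,0,0,-0.12]
    - [0,0,0,0,0,0,-0.12]

```text
time_s: 2.7
tool_pos: [0.5852, 0.2043, 0.245]
tcp_rot: [-0.0, 0.717, 0.697, -0.0]
contact_force: [-0.4, 0.4, -0.2]
finger_gap: 0.0854
gripper_force: 0.0
```

drive_tool:
  steps:
    - [0,0,0,0,0,0,-0.12]
    - [0,0,0,0,0,0,-0.12]
    - [0,0,0,0,0,0,-0.12]
    - [0,0,0,0,0,0,-0.12]
    - [0,0,0,0,0,0,-0.12]
    - [0,0,0,0,0,0,-0.12]
    - [0,0,0,0,0,0,-0.12]
    - [0,0,0,0,0,0,-0.12]
    - [0,0,0,0,0,0,-0.12]
    - [0,0,0,0,0,0,-0.12]

```text
time_s: 3.53
tool_pos: [0.5852, 0.2043, 0.245]
tcp_rot: [-0.0, 0.199, 0.98, -0.0]
contact_force: [-0.3, -0.2, -0.1]
finger_gap: 0.0851
gripper_force: 0.0
```

drive_tool:
  steps:
    - [0,0,0,2,0,0,-0.12]
    - [0,0,0,2,0,0,-0.12]
    - [0,0,0,2,0,0,-0.12]
    - [0,0,0,2,0,0,-0.12]
    - [0,0,0,2,0,0,-0.12]
    - [0,0,0,2,0,0,-0.01]
    - [0,0,0,2,0,0,0]
    - [0,0,0,2,0,0,0]
    - [0,0,0,2,0,0,0]
    - [0,0,0,2,0,0,0]

```text
time_s: 4.37
tool_pos: [0.5854, 0.2043, 0.2251]
tcp_rot: [-0.0, -0.101, 0.995, -0.0]
contact_force: [-0.8, -0.6, 0.3]
finger_gap: 0.0848
gripper_force: 0.0
```

```bash
python3 - <<'E'
from h import *
st=robot.state();print(st)
im=robot.read_camera("wrist")[:,:,::-1];cv2.imwrite("pics/w1raw.png",im)
u,v=w2px("wrist",[.5166,.1899,.18],st);print(u,v)
x0,y0=int(u)-60,max(0,int(v)-45)
c=cv2.resize(im[y0:y0+90,x0:x0+120],None,fx=6,fy=6,interpolation=cv2.INTER_CUBIC)
cv2.imwrite("pics/w1.png",cv2.convertScaleAbs(c,alpha=1.6,beta=10));print(x0,y0)
E
```

```text
{'time_s': 4.3667, 'joint_positions': array([ 1.56101119e-01,  3.97051688e-01,  1.38773573e+00,  3.70478458e-06,
        1.35695153e+00, -1.61727239e+00]), 'joint_vel': array([-0.00026168,  0.01586328,  0.03542449, -0.00123107, -0.05170572,
       -0.00826544]), 'tau': array([ 8.91888740e-04, -5.26894999e+01, -2.92701727e+01, -4.05765832e-04,
        7.09060743e-02,  2.66161136e-02]), 'tool_pos': array([0.5853617 , 0.20429018, 0.22505469]), 'tcp_rot': array([-7.31367992e-05, -1.01115095e-01,  9.94874732e-01, -2.19993965e-06]), 'contact_force': array([-0.83384895, -0.55271568,  0.30959015]), 'moment': array([-0.00788295, -0.00593602, -0.03129512]), 'gripper_force': 0.0, 'finger_gap': 0.08480240658041971}
319.1511371254156 98.55053110557847
259 53
```

View pics/w1.png

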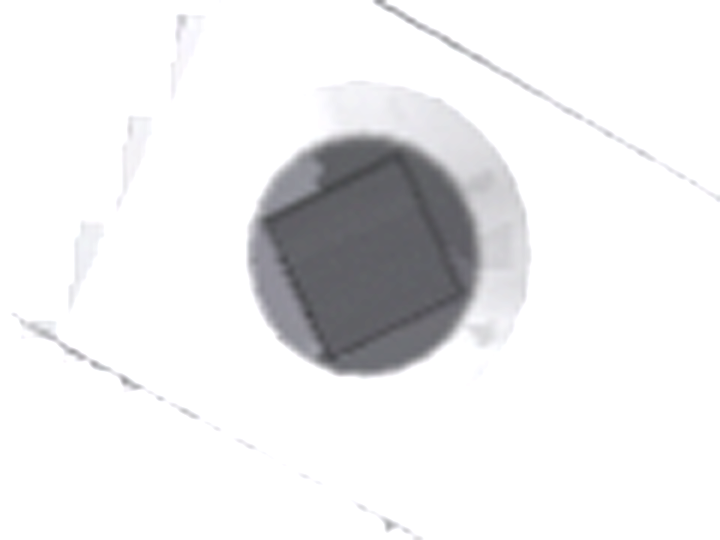

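The wrist crop shows the key hole with the square socket inside it. Its corners, in crop pixels, are at (268,217), (398,153), (463,292) and (330,357), so its turn can be measured directly.

```bash
python3 - <<'E'
from h import *
st=robot.state()
P=np.array([px2w("wrist",259+x/6-.42,53+y/6-.42,.165,st) for x,y in [(268,217),(398,153),(463,292),(330,357)]])
c=P.mean(0);print(c);e=np.roll(P,-1,0)-P
print(np.linalg.norm(e,axis=1)*1e3,np.degrees(np.arctan2(e[:,1],e[:,0]))%90)
print(px2w("wrist",259+365/6-.42,53+255/6-.42,.176,st))
# camera over boss, tcp = boss-.07*tx
tx=quat(st["tcp_rot"]).as_matrix()[:,0];ty=quat(st["tcp_rot"]).as_matrix()[:,1]
tcp=np.array([.5265,-.1411,.225])-.07*tx;d=(tcp-st["tool_pos"])*1e3;print(tcp,d@tx,d@ty)
E
```

```text
[0.5147749  0.18952115 0.165     ]
[12.01673661 12.52064526 12.46458766 12.57615387] [36.91183619 37.75163952 37.16041479 35.7079813 ]
[0.51480262 0.18960577 0.176     ]
[ 0.59506297 -0.12698917  0.22494343] 57.077818653121746 -326.4308597083321
```

drive_tool:
  steps:
    - [0,6.3,-36.3,0,0,0,0]
    - [0,6.3,-36.3,0,0,0,0]
    - [0,6.3,-36.3,0,0,0,0]
    - [0,6.3,-36.3,0,0,0,0]
    - [0,6.3,-36.3,0,0,0,0]
    - [0,6.3,-36.3,0,0,0,0]
    - [0,6.3,-36.3,0,0,0,0]
    - [0,6.3,-36.3,0,0,0,0]
    - [0,6.3,-36.3,0,0,0,0]
    - [0,0,0,0,0,0,0]

```text
time_s: 5.25
tool_pos: [0.5962, -0.1342, 0.2252]
tcp_rot: [0.0, -0.099, 0.995, -0.002]
contact_force: [0.4, 0.4, -0.9]
finger_gap: 0.0859
gripper_force: 0.0
```

```bash
python3 - <<'E'
from h import *
robot.read_camera("wrist")
st=robot.state();print(st["tool_pos"],st["tcp_rot"],st["contact_force"])
im=robot.read_camera("wrist")[:,:,::-1];cv2.imwrite("pics/w2raw.png",im)
print(w2px("wrist",[.5265,-.1411,.108],st),w2px("wrist",[.605,-.125,.125],st))
cv2.imwrite("pics/w2.png",cv2.resize(im[0:250,200:440],None,fx=2.4,fy=2.4,interpolation=cv2.INTER_CUBIC))
E
```

```text
[ 0.59604331 -0.13101164  0.22505407] [-1.78422895e-05 -9.89897105e-02  9.95088361e-01 -4.36853200e-04] [-0.27911505  0.92063461  0.70154074]
[326.12319793  98.28977924] [326.45600765 221.72938753]
```

View pics/w2.png

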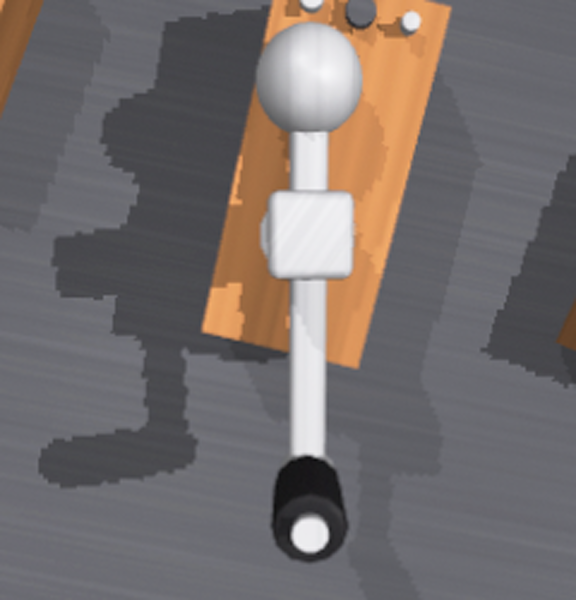

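```bash
python3 - <<'E'
from h import *
st=dict(tool_pos=np.array([0.59604331,-0.13101164,0.22505407]),tcp_rot=np.array([-1.78422895e-05,-9.89897105e-02,9.95088361e-01,-4.36853200e-04]))
b=px2w("wrist",329.7,97.2,.108,st);k=px2w("wrist",328.9,222.2,.125,st);d=k-b
print(b,k,np.hypot(*d[:2]),np.arctan2(d[1],d[0]))
s=robot.state();Rm=quat(s["tcp_rot"]).as_matrix();print(s["tool_pos"],np.arctan2(Rm[1,0],Rm[0,0])+2*np.pi-np.pi)
t=np.array([b[0],b[1],.092]);print(Rm.T@(t-s["tool_pos"])*1e3, s["joint_positions"])
E
```

```text
[ 0.52535082 -0.13892863  0.108     ] [ 0.60500393 -0.12331966  0.125     ] 0.08116808272018086 0.19350975576153434
[ 0.59593207 -0.12881763  0.22504807] 0.20017767914987727
[ 71.15498409   4.07071281 133.06438728] [-3.95759585e-01  3.78847363e-01  1.41509488e+00  2.31267988e-04
  1.34805178e+00 -2.16678468e+00]
```

drive_tool:
  steps:
    - [0,14.2,0.5,8,0,0,0]
    - [0,14.2,0.5,8,0,0,0]
    - [0,14.2,0.5,8,0,0,0]
    - [0,14.2,0.5,8,0,0,0]
    - [0,14.2,0.5,8,0,0,0]
    - [0,0,0,12,0,0,0]
    - [0,0,0,12,0,0,0]
    - [0,0,0,12,0,0,0]
    - [0,0,0,12,0,0,0]
    - [0,0,0,12,0,0,0]

```text
time_s: 6.18
tool_pos: [0.5262, -0.1374, 0.1251]
tcp_rot: [0.0, -0.103, 0.995, 0.0]
contact_force: [-0.6, 0.3, -1.0]
finger_gap: 0.0853
gripper_force: 0.0
```

drive_tool:
  steps:
    - [0.3,0,0,11,0,0,0]
    - [0.3,0,0,11,0,0,0]
    - [0.3,0,0,11,0,0,0]
    - [0.3,0,0,0,0,0,0]
    - [0.3,0,0,0,0,0,0]
    - [0.3,0,0,0,0,0,0]
    - [0.3,0,0,0,0,0,0]
    - [0.3,0,0,0,0,0,0]
    - [0.3,0,0,0,0,0,0]
    - [0.3,0,0,0,0,0,0]

```text
time_s: 7.02
tool_pos: [0.5263, -0.1392, 0.0927]
tcp_rot: [0.0, -0.102, 0.995, -0.0]
contact_force: [-0.4, 0.7, -0.2]
finger_gap: 0.06
gripper_force: 0.0
```

```bash
python3 - <<'E'
from h import *
print(robot.state())
E
```

```text
{'time_s': 7.0167, 'joint_positions': array([-4.63572932e-01,  3.98434730e-01,  1.74484300e+00, -3.67698470e-05,
        9.97542925e-01, -2.23843192e+00]), 'joint_vel': array([-0.00101604,  0.00259334,  0.00367832, -0.00220253, -0.00070845,
        0.0001013 ]), 'tau': array([ 5.46152893e-03, -4.70722926e+01, -2.35750705e+01,  3.74647361e-04,
       -5.43855815e-03,  3.48902176e-04]), 'tool_pos': array([ 0.52626859, -0.13922338,  0.09272023]), 'tcp_rot': array([ 3.17605243e-04, -1.01864299e-01,  9.94798228e-01, -2.19910482e-04]), 'contact_force': array([-0.43731775,  0.69123283, -0.15869039]), 'moment': array([-0.04927002, -0.03578104,  0.0105898 ]), 'gripper_force': 0.0, 'finger_gap': 0.06003231251768063}
```

drive_tool:
  steps:
    - [1,0,0,0,0,0,0]
    - [1,0,0,0,0,0,0]
    - [1,0,0,0,0,0,0]
    - [1,0,0,0,0,0,0]
    - [1,0,0,0,0,0,0]
    - [1,0,0,0,0,0,0]
    - [1,0,0,0,0,0,0]
    - [1,0,0,0,0,0,0]
    - [1,0,0,0,0,0,0]
    - [1,0,0,0,0,0,0]
  grip_force: 40

```text
time_s: 7.85
tool_pos: [0.5262, -0.1393, 0.0925]
tcp_rot: [0.0, -0.102, 0.995, -0.0]
contact_force: [-0.3, -1.3, 3.0]
finger_gap: 0.0234
gripper_force: 42.8
```

```bash
python3 - <<'E'
from h import *
s=robot.state()
for k in("tool_pos","tcp_rot","contact_force","moment","finger_gap","gripper_force"):print(k,s[k])
E
```

```text
tool_pos [ 0.52623287 -0.13926799  0.09250507]
tcp_rot [ 1.61049452e-04 -1.01955974e-01  9.94788872e-01 -2.29787432e-04]
contact_force [-0.31311933 -1.32031127  2.95921393]
moment [-0.22566039  0.06760611  0.04530971]
finger_gap 0.02337275621220818
gripper_force 42.761346101760864
```

drive_tool:
  steps:
    - [1,0,0,-10,0,0,0]
    - [1,0,0,-20,0,0,0]
    - [1,0,0,-20,0,0,0]
    - [1,0,0,-20,0,0,0]
    - [1,0,0,-20,0,0,0]
    - [1,0,0,-20,0,0,0]
    - [1,0,0,-25,0,0,0]
    - [1,0,0,-25,0,0,0]
    - [1,0,0,-25,0,0,0]
    - [1,0,0,-10,0,0,0]

```text
time_s: 8.68
tool_pos: [0.5265, -0.1388, 0.2903]
tcp_rot: [0.001, -0.102, 0.995, -0.0]
contact_force: [1.3, 0.2, -5.6]
finger_gap: 0.0232
gripper_force: 42.1
```

drive_tool:
  steps:
    - [1,-5.6,32.5,0,0,0,0]
    - [1,-5.6,32.5,0,0,0,0]
    - [1,-5.6,32.5,0,0,0,0]
    - [1,-5.6,32.5,0,0,0,0]
    - [1,-5.6,32.5,0,0,0,0]
    - [1,-5.6,32.5,0,0,0,0]
    - [1,-5.6,32.5,0,0,0,0]
    - [1,-5.6,32.5,0,0,0,0]
    - [1,-5.6,32.5,0,0,0,0]
    - [1,-5.6,32.5,0,0,0,0]

```text
time_s: 9.52
tool_pos: [0.5135, 0.1922, 0.2857]
tcp_rot: [-0.002, -0.102, 0.995, 0.0]
contact_force: [0.8, -0.6, -6.5]
finger_gap: 0.0231
gripper_force: 42.2
```

drive_tool:
  steps:
    - [1,0,0,0,0,0,-0.11]
    - [1,0,0,0,0,0,-0.11]
    - [1,0,0,0,0,0,-0.11]
    - [1,0,0,0,0,0,-0.11]
    - [1,0,0,0,0,0,0]
    - [1,0,0,0,0,0,0]
    - [1,0,0,0,0,0,0]
    - [1,0,0,0,0,0,0]
    - [1,0,0,0,0,0,0]
    - [1,0,0,0,0,0,0]

```text
time_s: 10.35
tool_pos: [0.515, 0.1905, 0.2873]
tcp_rot: [-0.0, -0.316, 0.949, 0.0]
contact_force: [-0.5, -0.8, -6.9]
finger_gap: 0.0232
gripper_force: 42.5
```

```bash
python3 - <<'E'
from h import *
s=robot.state()
for k in("tool_pos","tcp_rot","contact_force","moment","finger_gap","gripper_force","joint_positions"):print(k,s[k])
Rm=quat(s["tcp_rot"]).as_matrix();print(np.degrees(np.arctan2(Rm[1,0],Rm[0,0])), Rm.T@(np.array([.5148,.1896,.28])-s["tool_pos"])*1e3)
im=robot.read_camera("wrist")[:,:,::-1];cv2.imwrite("pics/w3.png",im)
for p in([0.5148,.1896,.18],s["tool_pos"]-[0,0,.0865]):print(w2px("wrist",p,s))
E
```

```text
tool_pos [0.51499595 0.19045152 0.2872692 ]
tcp_rot [-5.77218787e-05 -3.16045734e-01  9.48743954e-01  2.70044459e-05]
contact_force [-0.50301582 -0.75068565 -6.92109798]
moment [-0.0030003   0.04023516 -0.024095  ]
finger_gap 0.023182452235730424
gripper_force 42.4860280752182
joint_positions [ 1.51006977e-01  2.32524641e-01  1.46669345e+00  3.39101838e-05
  1.44249749e+00 -2.06291106e+00]
-143.15208897093552 [ 0.6667855  -0.56454006  7.26921489]
[319.05331778 203.09909827]
[319.75762604 213.5169141 ]
```

View pics/w3.png

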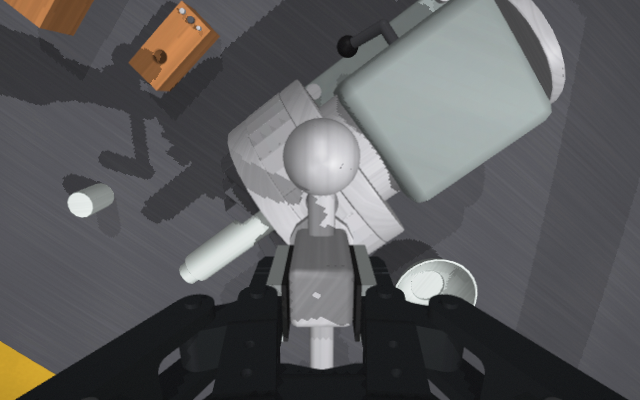

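```bash
python3 - <<'E'
from h import *
m=robot.camera_model("wrist");H=m["hand_eye"]
for u,v in[(321,268),(321,297),(321,325)]:
    n=cv2.undistortPoints(np.array([[[u,v]]],float),m["K"],np.array([m["k1"],0,0,0,0]))[0,0]
    d=H[:3,:3]@np.r_[n,1];o=H[:3,3];print((o+d*(-.0155-o[2])/d[2])*1e3)
E
```

```text
[ 13.69960713   0.85191478 -15.5       ]
[  2.3063143    0.85147704 -15.5       ]
[ -9.34863878   0.85101972 -15.5       ]
```

drive_tool:
  steps:
    - [1,-0.9,-1.4,0,0,0,0]
    - [1,0,0,4,0,0,0]
    - [1,0,0,4,0,0,0]
    - [1,0,0,4,0,0,0]
    - [1,0,0,4,0,0,0]
    - [1,0,0,2,0,0,0]
    - [1,0,0,2,0,0,0]
    - [1,0,0,1,0,0,0]
    - [1,0,0,1,0,0,0]
    - [1,0,0,1,0,0,0]

```text
time_s: 11.23
tool_pos: [0.5167, 0.19, 0.2644]
tcp_rot: [0.0, -0.317, 0.949, -0.0]
contact_force: [-0.5, 0.3, -5.8]
finger_gap: 0.0231
gripper_force: 42.5
```

drive_tool:
  steps:
    - [1,0,0,0.5,0,0,0]
    - [1,0,0,0.5,0,0,0]
    - [1,0,0,0.5,0,0,0]
    - [1,0,0,0.5,0,0,0]
    - [1,0,0,0.5,0,0,0]
    - [1,0,0,0.5,0,0,0]
    - [1,0,0,0.5,0,0,0]
    - [1,0,0,0.5,0,0,0]
    - [1,0,0,0.5,0,0,0]
    - [1,0,0,0.5,0,0,0]

```text
time_s: 12.07
tool_pos: [0.5166, 0.19, 0.2593]
tcp_rot: [-0.0, -0.317, 0.949, 0.0]
contact_force: [-0.5, -0.4, -6.3]
finger_gap: 0.0234
gripper_force: 42.5
```

drive_tool:
  steps:
    - [1,0,0,0.6,0,0,0]
    - [1,0,0,0.6,0,0,0]
    - [1,0,0,0.6,0,0,0]
    - [1,0,0,0.6,0,0,0]
    - [1,0,0,0.6,0,0,0]
    - [1,0,0,0.6,0,0,0]
    - [1,0,0,0.6,0,0,0]
    - [1,0,0,0.6,0,0,0]
    - [1,0,0,0.6,0,0,0]
    - [1,0,0,0.6,0,0,0]

```text
time_s: 12.9
tool_pos: [0.5166, 0.1899, 0.2532]
tcp_rot: [-0.0, -0.317, 0.949, -0.0]
contact_force: [-0.1, -1.1, -5.5]
finger_gap: 0.0236
gripper_force: 42.5
```

drive_tool:
  steps:
    - [1,0,0,0.4,0,0,0]
    - [1,0,0,0.4,0,0,0]
    - [1,0,0,0.4,0,0,0]
    - [1,0,0,0.4,0,0,0]
    - [1,0,0,0.4,0,0,0]
    - [1,0,0,0,0,0,0]
    - [1,0,0,0,0,0,0]
    - [1,0,0,0,0,0,0]
    - [1,0,0,0,0,0,0]
    - [1,0,0,0,0,0,0]

```text
time_s: 13.73
tool_pos: [0.5166, 0.19, 0.2513]
tcp_rot: [-0.0, -0.317, 0.949, 0.0]
contact_force: [0.2, -1.0, -7.2]
finger_gap: 0.0232
gripper_force: 42.5
```

drive_tool:
  steps:
    - [1,0,0,0.3,0,0,0]
    - [1,0,0,0.3,0,0,0]
    - [1,0,0,0.3,0,0,0]
    - [1,0,0,0.3,0,0,0]
    - [1,0,0,0.3,0,0,0]
    - [1,0,0,0.3,0,0,0]
    - [1,0,0,0,0,0,0]
    - [1,0,0,0,0,0,0]
    - [1,0,0,0,0,0,0]
    - [1,0,0,0,0,0,0]

```text
time_s: 14.57
tool_pos: [0.5166, 0.19, 0.2497]
tcp_rot: [0.0, -0.317, 0.949, -0.0]
contact_force: [-1.3, -0.1, -3.1]
finger_gap: 0.0231
gripper_force: 42.7
```

```bash
python3 - <<'E'
from h import *
s=robot.state()
for k in("tool_pos","contact_force","moment"):print(k,s[k])
E
```

```text
tool_pos [0.51662673 0.18995715 0.24967849]
contact_force [-1.30311117 -0.13557789 -3.06961387]
moment [-0.18316585  0.09887931  0.00648139]
```

drive_tool:
  steps:
    - [1,0.3,0,0,0,0,0]
    - [1,0.4,0,0,0,0,0]
    - [1,0,0,0,0,0,0]
    - [1,0,0,0.2,0,0,0]
    - [1,0,0,0.2,0,0,0]
    - [1,0,0,0.2,0,0,0]
    - [1,0,0,0.2,0,0,0]
    - [1,0,0,0,0,0,0]
    - [1,0,0,0,0,0,0]
    - [1,0,0,0,0,0,0]

```text
time_s: 15.4
tool_pos: [0.5159, 0.1895, 0.2485]
tcp_rot: [-0.0, -0.317, 0.949, 0.0]
contact_force: [0.1, -0.8, -6.7]
finger_gap: 0.0234
gripper_force: 42.5
```

```bash
python3 - <<'E'
from h import *
s=robot.state()
for k in("tool_pos","contact_force","moment"):print(k,s[k])
Rm=quat(s["tcp_rot"]).as_matrix();print(Rm.T@s["contact_force"],Rm.T@s["moment"])
E
```

```text
tool_pos [0.51585221 0.18950169 0.24850538]
contact_force [ 0.07936271 -0.76399054 -6.72485709]
moment [-0.17104649 -0.00524535  0.0370653 ]
[ 0.39193653 -0.66016692  6.72489764] [ 0.13993554  0.09853677 -0.03697027]
```

drive_tool:
  steps:
    - [1,0,0,0.3,0,0,0]
    - [1,0,0,0.3,0,0,0]
    - [1,0,0,0.3,0,0,0]
    - [1,0,0,0.3,0,0,0]
    - [1,0,0,0.3,0,0,0]
    - [1,0,0,0,0,0,0]
    - [1,0,0,0,0,0,0]
    - [1,0,0,0,0,0,0]
    - [1,0,0,0,0,0,0]
    - [1,0,0,0,0,0,0]

```text
time_s: 16.23
tool_pos: [0.516, 0.1895, 0.2472]
tcp_rot: [-0.0, -0.317, 0.949, -0.0]
contact_force: [-1.1, -0.8, -5.4]
finger_gap: 0.0233
gripper_force: 42.5
```

```bash
cat > s.py <<'E'
from h import *
s=robot.state();Rm=quat(s["tcp_rot"]).as_matrix()
print(s["tool_pos"],"tip z rel mouth mm",(s["tool_pos"][2]-.0865-.18)*1e3,"yaw",np.degrees(np.arctan2(Rm[1,0],Rm[0,0])),"j6",s["joint_positions"][5])
print("F tool",Rm.T@s["contact_force"],"M tool",Rm.T@s["moment"])
E
python3 s.py
```

```text
[0.51600305 0.18951293 0.24720534] tip z rel mouth mm -19.294660184095314 yaw -143.09204283505517 j6 -2.0659213353044477
F tool [1.3752522  0.05312442 5.44218308] M tool [0.20226285 0.24417944 0.00467633]
```

drive_tool:
  steps:
    - [1,0.3,0,0,0,0,0]
    - [1,0,0,0.3,0,0,0]
    - [1,0,0,0.3,0,0,0]
    - [1,0,0,0.3,0,0,0]
    - [1,0,0,0.3,0,0,0]
    - [1,0,0,0.3,0,0,0]
    - [1,0,0,0,0,0,0]
    - [1,0,0,0,0,0,0]
    - [1,0,0,0,0,0,0]
    - [1,0,0,0,0,0,0]

```text
time_s: 17.07
tool_pos: [0.5157, 0.1894, 0.2456]
tcp_rot: [-0.0, -0.317, 0.949, 0.0]
contact_force: [0.1, -0.5, -6.9]
finger_gap: 0.0233
gripper_force: 42.5
```

```bash
python3 s.py
```

```text
[0.51574102 0.1894233  0.24563983] tip z rel mouth mm -20.860171017155483 yaw -143.08887849165936 j6 -2.0661763282598433
F tool [ 0.25830612 -0.4437026   6.92233898] M tool [ 0.12724399 -0.01739105  0.03735714]
```

Sliding in freely. I'll go on down.

drive_tool:
  steps:
    - [1,0,0,0.5,0,0,0]
    - [1,0,0,0.5,0,0,0]
    - [1,0,0,0.5,0,0,0]
    - [1,0,0,0.5,0,0,0]
    - [1,0,0,0.5,0,0,0]
    - [1,0,0,0.5,0,0,0]
    - [1,0,0,0.5,0,0,0]
    - [1,0,0,0.5,0,0,0]
    - [1,0,0,0,0,0,0]
    - [1,0,0,0,0,0,0]

```text
time_s: 17.9
tool_pos: [0.5157, 0.1894, 0.2416]
tcp_rot: [-0.0, -0.317, 0.949, 0.0]
contact_force: [-0.1, -0.9, -6.1]
finger_gap: 0.0235
gripper_force: 42.5
```

```bash
python3 s.py
```

```text
[0.5157305  0.18940001 0.24160809] tip z rel mouth mm -24.89191433450963 yaw -143.0899463543711 j6 -2.0661609672224213
F tool [ 0.60280424 -0.68884306  6.11194422] M tool [ 0.07383685  0.00738926 -0.06531114]
```

drive_tool:
  steps:
    - [1,0,0,0.3,0,0,0]
    - [1,0,0,0.3,0,0,0]
    - [1,0,0,0.3,0,0,0]
    - [1,0,0,0.3,0,0,0]
    - [1,0,0,0.3,0,0,0]
    - [1,0,0,0.3,0,0,0]
    - [1,0,0,0.3,0,0,0]
    - [1,0,0,0.3,0,0,0]
    - [1,0,0,0.3,0,0,0]
    - [1,0,0,0,0,0,0]

```text
time_s: 18.73
tool_pos: [0.5157, 0.1894, 0.2389]
tcp_rot: [-0.0, -0.317, 0.949, 0.0]
contact_force: [0.3, -0.8, -6.7]
finger_gap: 0.0236
gripper_force: 42.5
```

```bash
python3 s.py
```

```text
[0.51574876 0.18936763 0.23892041] tip z rel mouth mm -27.579586171397217 yaw -143.09009565116213 j6 -2.066199921690518
F tool [ 0.26185702 -0.82625642  6.72445332] M tool [ 0.0906973  -0.00613432  0.04451171]
```

drive_tool:
  steps:
    - [1,0,-0.09,0,0,0,0.1]
    - [1,0,-0.09,0,0,0,0.1]
    - [1,0,-0.09,0,0,0,0.1]
    - [1,0,-0.09,0,0,0,0.1]
    - [1,0,-0.09,0,0,0,0.1]
    - [1,0,-0.09,0,0,0,0.1]
    - [1,0,-0.09,0,0,0,0.1]
    - [1,0,-0.09,0,0,0,0.1]
    - [1,0,-0.09,0,0,0,0.1]
    - [1,0,-0.09,0,0,0,0.1]

```text
time_s: 19.57
tool_pos: [0.5158, 0.189, 0.2389]
tcp_rot: [-0.0, 0.179, 0.984, 0.0]
contact_force: [-0.9, 2.0, -6.7]
finger_gap: 0.0235
gripper_force: 42.5
```

```bash
python3 s.py
```

```text
[0.5157716  0.18896911 0.23893817] tip z rel mouth mm -27.56182693169576 yaw 159.35619913176203 j6 -1.0631651568580995
F tool [1.59509784 1.56019696 6.66920173] M tool [-0.20831965  0.19950622 -0.19161757]
```

drive_tool:
  steps:
    - [1,0,-0.09,0,0,0,0.1]
    - [1,0,-0.09,0,0,0,0.1]
    - [1,0,-0.09,0,0,0,0.1]
    - [1,0,-0.09,0,0,0,0.1]
    - [1,0,-0.09,0,0,0,0.1]
    - [1,0,-0.09,0,0,0,0.1]
    - [1,0,-0.09,0,0,0,0.1]
    - [1,0,-0.09,0,0,0,0.1]
    - [1,0,-0.09,0,0,0,0.1]
    - [1,0,-0.09,0,0,0,0.1]

```text
time_s: 20.4
tool_pos: [0.5157, 0.1889, 0.239]
tcp_rot: [-0.0, 0.629, 0.777, 0.001]
contact_force: [1.2, 2.7, -7.7]
finger_gap: 0.0234
gripper_force: 42.2
```

```bash
python3 s.py
```

```text
[0.51573205 0.1888784  0.23895546] tip z rel mouth mm -27.544537285510764 yaw 102.06290487339137 j6 -0.06405157520096925
F tool [2.35514577 1.69042614 7.66440773] M tool [-0.51976897  0.53977744 -0.16645611]
```

drive_tool:
  steps:
    - [1,0.4,0.2,0,0,0,0.1]
    - [1,0,-0.09,0,0,0,0.1]
    - [1,0,-0.09,0,0,0,0.1]
    - [1,0,-0.09,0,0,0,0.1]
    - [1,0,-0.09,0,0,0,0.1]
    - [1,0,-0.09,0,0,0,0.1]
    - [1,0,-0.09,0,0,0,0.1]
    - [1,0,-0.09,0,0,0,0.1]
    - [1,0,-0.09,0,0,0,0.1]
    - [1,0,-0.09,0,0,0,0.1]

```text
time_s: 21.23
tool_pos: [0.5157, 0.189, 0.239]
tcp_rot: [0.0, 0.925, 0.381, 0.001]
contact_force: [3.3, 0.1, -8.3]
finger_gap: 0.0232
gripper_force: 42.1
```

```bash
python3 s.py
```

```text
[0.51567103 0.18902101 0.23897531] tip z rel mouth mm -27.52468977390807 yaw 44.76091963342252 j6 0.9372936653242864
F tool [2.44756093 2.24643737 8.28542892] M tool [-0.35631395  0.69557911 -0.1885705 ]
```

drive_tool:
  steps:
    - [1,0.4,0.3,0,0,0,0]
    - [1,0.4,0.2,0,0,0,0]
    - [1,0,0,0,0,0,0]
    - [1,0,0,0,0,0,0.03]
    - [1,0,0,0,0,0,0.03]
    - [1,0,0,0,0,0,0.03]
    - [1,0,0,0,0,0,0.03]
    - [1,0,0,0,0,0,0.03]
    - [1,0,0,0,0,0,0.03]
    - [1,0,0,0,0,0,0]
  grip_force: 20

```text
time_s: 22.07
tool_pos: [0.5159, 0.189, 0.239]
tcp_rot: [-0.0, 0.954, 0.299, 0.0]
contact_force: [2.5, 2.1, -9.2]
finger_gap: 0.0235
gripper_force: 42.1
```

```bash
python3 s.py
```

```text
[0.51585921 0.18897427 0.23898157] tip z rel mouth mm -27.518432616122467 yaw 34.77169896010737 j6 1.1117521247144306
F tool [ 3.20957803 -0.3175894   9.24885803] M tool [-0.07642205  0.75776224 -0.1502535 ]
```

drive_tool:
  steps:
    - [0.62,0,0,0,0,0,0]
    - [0.62,0,0,0,0,0,0]
    - [0.62,0,0,0,0,0,0]
    - [0.62,0,0,0,0,0,0]
    - [0.62,0,0,0,0,0,0]
    - [1,0,0,0,0,0,0]
    - [1,0,0,0,0,0,0]
    - [1,0,0,0,0,0,0]
    - [1,0,0,0,0,0,0]
    - [1,0,0,0,0,0,0]
  grip_force: 20

```text
time_s: 22.9
tool_pos: [0.5158, 0.1889, 0.2395]
tcp_rot: [0.0, 0.954, 0.298, 0.0]
contact_force: [-0.3, 0.2, 4.1]
finger_gap: 0.0238
gripper_force: 19.8
```

```bash
python3 s.py
```

```text
[0.51581163 0.18887006 0.23945594] tip z rel mouth mm -27.044064148754405 yaw 34.7161059847404 j6 1.1127330557174488
F tool [-0.11633805 -0.35442175 -4.13634021] M tool [ 0.10082844 -0.04666355 -0.05996636]
```

drive_tool:
  steps:
    - [1,0,0,0,0,0,0.04]
    - [1,0,0,0,0,0,0.04]
    - [1,0,0,0,0,0,0.04]
    - [1,0,0,0,0,0,0.04]
    - [1,0,0,0,0,0,0.04]
    - [1,0,0,0,0,0,0.04]
    - [1,0,0,0,0,0,0.04]
    - [1,0,0,0,0,0,0.04]
    - [1,0,0,0,0,0,0.04]
    - [1,0,0,0,0,0,0.04]

```text
time_s: 23.73
tool_pos: [0.5158, 0.1889, 0.2395]
tcp_rot: [-0.0, 0.995, 0.102, 0.0]
contact_force: [-1.2, 1.3, 4.9]
finger_gap: 0.0241
gripper_force: 20.9
```

```bash
python3 s.py
```

```text
[0.51583117 0.18891678 0.23949476] tip z rel mouth mm -27.005241918411638 yaw 11.695093567447163 j6 1.5145620994983409
F tool [-0.93896153 -1.48970605 -4.92248737] M tool [ 0.10289534 -0.04126489 -0.18307634]
```

drive_tool:
  steps:
    - [1,0,0,0,0,0,0.04]
    - [1,0,0,0,0,0,0.04]
    - [1,0,0,0,0,0,0.04]
    - [1,0,0,0,0,0,0.04]
    - [1,0,0,0,0,0,0.04]
    - [1,0,0,0,0,0,0.04]
    - [1,0,0,0,0,0,0.04]
    - [1,0,0,0,0,0,0.04]
    - [1,0,0,0,0,0,0.04]
    - [1,0,0,0,0,0,0.04]

```text
time_s: 24.57
tool_pos: [0.5158, 0.1889, 0.2395]
tcp_rot: [-0.0, 0.995, -0.098, 0.0]
contact_force: [-0.9, 1.5, 4.6]
finger_gap: 0.024
gripper_force: 21.0
```

```bash
python3 s.py
```

```text
[0.51584924 0.18893212 0.23951519] tip z rel mouth mm -26.984806956971696 yaw -11.223799812397537 j6 1.914578807823385
F tool [-1.12389703 -1.31008162 -4.55387464] M tool [ 0.10998193 -0.13490437 -0.11442795]
```

drive_tool:
  steps:
    - [1,0,0,0,0,0,0.04]
    - [1,0,0,0,0,0,0.04]
    - [1,0,0,0,0,0,0.04]
    - [1,0,0,0,0,0,0.04]
    - [1,0,0,0,0,0,0.04]
    - [1,0,0,0,0,0,0.04]
    - [1,0,0,0,0,0,0.04]
    - [1,0,0,0,0,0,0.04]
    - [1,0,0,0,0,0,0.04]
    - [1,0,0,0,0,0,0.04]

```text
time_s: 25.4
tool_pos: [0.5158, 0.189, 0.2395]
tcp_rot: [-0.0, 0.956, -0.294, 0.0]
contact_force: [0.2, 1.4, 3.2]
finger_gap: 0.0238
gripper_force: 20.9
```

```bash
python3 s.py
```

```text
[0.51583393 0.18896371 0.23949681] tip z rel mouth mm -27.0031875765514 yaw -34.143597332869305 j6 2.314598349434843
F tool [-0.61456141 -1.31649301 -3.22019461] M tool [ 0.05659125 -0.12644966 -0.19432036]
```

drive_tool:
  steps:
    - [1,0,0,0,0,0,0.04]
    - [1,0,0,0,0,0,0.04]
    - [1,0,0,0,0,0,0.04]
    - [1,0,0,0,0,0,0.04]
    - [1,0,0,0,0,0,0.04]
    - [1,0,0,0,0,0,0.04]
    - [1,0,0,0,0,0,0.04]
    - [1,0,0,0,0,0,0.04]
    - [1,0,0,0,0,0,0.04]
    - [1,0,0,0,0,0,0.04]

```text
time_s: 26.23
tool_pos: [0.5159, 0.189, 0.2395]
tcp_rot: [-0.0, 0.879, -0.478, 0.0]
contact_force: [-0.3, 0.9, 4.4]
finger_gap: 0.0237
gripper_force: 20.9
```

```bash
python3 s.py
```

```text
[0.51585679 0.18899808 0.23950644] tip z rel mouth mm -26.993560438700907 yaw -57.057088727075026 j6 2.7145648706196606
F tool [-0.89370588 -0.2422223  -4.36442986] M tool [-0.0042588  -0.17112162 -0.11290723]
```

drive_tool:
  steps:
    - [1,0,0,0,0,0,0.04]
    - [1,0,0,0,0,0,0.04]
    - [1,0,0,0,0,0,0.04]
    - [1,0,0,0,0,0,0.04]
    - [1,0,0,0,0,0,0.04]
    - [1,0,0,0,0,0,0.04]
    - [1,0,0,0,0,0,0.04]
    - [1,0,0,0,0,0,0.04]
    - [1,0,0,0,0,0,0.04]
    - [1,0,0,0,0,0,0]

```text
time_s: 27.07
tool_pos: [0.5159, 0.189, 0.2395]
tcp_rot: [-0.0, 0.779, -0.627, 0.0]
contact_force: [0.2, 1.3, 5.4]
finger_gap: 0.0245
gripper_force: 19.8
```

```bash
python3 s.py
```

```text
[0.51587866 0.18898484 0.23946377] tip z rel mouth mm -27.036230483762523 yaw -77.66324176865362 j6 3.0741272434993063
F tool [-1.24804683 -0.48077774 -5.41697662] M tool [-0.03348636 -0.15525771 -0.1193949 ]
```

drive_tool:
  steps:
    - [0.4,0,0,0,0,0,0]
    - [0.4,0,0,0,0,0,0]
    - [0.4,0,0,0,0,0,0]
    - [0.4,0,0,0,0,0,0]
    - [0.4,0,0,0,0,0,0]
    - [0.4,0,0,-7,0,0,0]
    - [0.4,0,0,-7,0,0,0]
    - [0.4,0,0,-7,0,0,0]
    - [0.4,0,0,-7,0,0,0]
    - [0.4,0,0,-7,0,0,0]

```text
time_s: 27.9
tool_pos: [0.5158, 0.1888, 0.2753]
tcp_rot: [-0.0, 0.779, -0.627, 0.0]
contact_force: [-0.5, 0.4, -0.7]
finger_gap: 0.051
gripper_force: 0.0
```

drive_tool:
  steps:
    - [0.4,0,0,0,0,0,-0.12]
    - [0.4,0,0,0,0,0,-0.12]
    - [0.4,0,0,0,0,0,-0.12]
    - [0.4,0,0,0,0,0,-0.12]
    - [0.4,0,0,0,0,0,-0.12]
    - [0.4,0,0,0,0,0,-0.12]
    - [0.4,0,0,0,0,0,-0.12]
    - [0.4,0,0,0,0,0,-0.12]
    - [0.4,0,0,0,0,0,-0.12]
    - [0.4,0,0,0,0,0,-0.12]

```text
time_s: 28.73
tool_pos: [0.5157, 0.1888, 0.2748]
tcp_rot: [-0.0, 0.997, -0.074, 0.0]
contact_force: [0.3, 0.4, 0.1]
finger_gap: 0.0512
gripper_force: 0.0
```

drive_tool:
  steps:
    - [0.4,0,0,0,0,0,-0.12]
    - [0.4,0,0,0,0,0,-0.12]
    - [0.4,0,0,0,0,0,-0.12]
    - [0.4,0,0,0,0,0,-0.12]
    - [0.4,0,0,0,0,0,-0.12]
    - [0.4,0,0,0,0,0,-0.12]
    - [0.4,0,0,0,0,0,-0.12]
    - [0.4,0,0,0,0,0,-0.12]
    - [0.4,0,0,0,0,0,-0.12]
    - [0.4,0,0,0,0,0,-0.12]

```text
time_s: 29.57
tool_pos: [0.5157, 0.1888, 0.2748]
tcp_rot: [0.0, 0.865, 0.502, 0.0]
contact_force: [0.8, -0.3, 0.1]
finger_gap: 0.0512
gripper_force: 0.0
```

drive_tool:
  steps:
    - [0.4,0,0,0,0,0,-0.12]
    - [0.4,0,0,0,0,0,-0.12]
    - [0.4,0,0,0,0,0,-0.12]
    - [0.4,0,0,0,0,0,-0.12]
    - [0.4,0,0,0,0,0,-0.12]
    - [0.4,0,0,0,0,0,-0.12]
    - [0.4,0,0,0,0,0,-0.022]
    - [0.4,0,0,0,0,0,0]
    - [0.4,0,0,0,0,0,0]
    - [0.4,0,0,0,0,0,0]

```text
time_s: 30.4
tool_pos: [0.5156, 0.1888, 0.2742]
tcp_rot: [0.0, 0.627, 0.779, 0.0]
contact_force: [0.2, -0.4, -0.3]
finger_gap: 0.0512
gripper_force: 0.0
```

```bash
python3 s.py; python3 - <<'E'
from h import *
im=robot.read_camera("wrist")[:,:,::-1];cv2.imwrite("pics/w4.png",im)
E
```

```text
[0.51564306 0.18877923 0.27421009] tip z rel mouth mm 7.710094562919295 yaw 102.29476352439995 j6 -0.0667834210304824
F tool [-0.47455275  0.10285171  0.31753399] M tool [-0.02237882 -0.02861593  0.01230698]
```

View pics/w4.png

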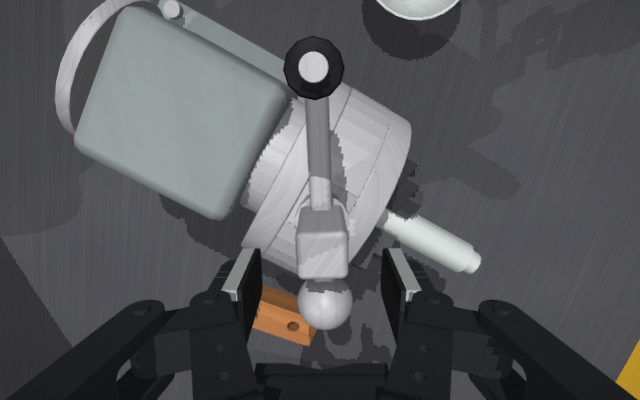

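drive_tool:
  steps:
    - [0.4,0,0,7,0,0,0]
    - [0.4,0,0,7,0,0,0]
    - [0.4,0,0,7,0,0,0]
    - [0.4,0,0,7,0,0,0]
    - [0.4,0,0,6,0,0,0]
    - [1,0,0,0,0,0,0]
    - [1,0,0,0,0,0,0]
    - [1,0,0,0,0,0,0]
    - [1,0,0,0,0,0,0]
    - [1,0,0,0,0,0,0]
  grip_force: 20

```text
time_s: 31.28
tool_pos: [0.5157, 0.1888, 0.2398]
tcp_rot: [0.0, 0.626, 0.78, -0.0]
contact_force: [1.6, -0.7, -5.1]
finger_gap: 0.0239
gripper_force: 20.5
```

drive_tool:
  steps:
    - [1,0,0,0,0,0,0]
    - [1,0,0,0,0,0,0]
    - [1,0,0,0,0,0,0.03]
    - [1,0,0,0,0,0,0.03]
    - [1,0,0,0,0,0,0.03]
    - [1,0,0,0,0,0,0.03]
    - [1,0,0,0,0,0,0.03]
    - [1,0,0,0,0,0,0.03]
    - [1,0,0,0,0,0,0.03]
    - [1,0,0,0,0,0,0.03]

```text
time_s: 32.12
tool_pos: [0.5156, 0.1887, 0.2399]
tcp_rot: [-0.0, 0.716, 0.698, -0.0]
contact_force: [1.3, -0.0, -4.7]
finger_gap: 0.0244
gripper_force: 21.4
```

```bash
python3 s.py
```

```text
[0.51559237 0.18874738 0.23985726] tip z rel mouth mm -26.642741123261317 yaw 88.60658537851461 j6 0.17213234381168785
F tool [0.01058711 1.3281939  4.66774906] M tool [-0.34670038  0.03493581 -0.19136881]
```

drive_tool:
  steps:
    - [1,0,0,0.4,0,0,0]
    - [1,0,0,0.4,0,0,0]
    - [1,0,0,0,0,0,0.03]
    - [1,0,0,0,0,0,0.03]
    - [1,0,0,0,0,0,0.03]
    - [1,0,0,0,0,0,0.03]
    - [1,0,0,0,0,0,0.03]
    - [1,0,0,0,0,0,0.03]
    - [1,0,0,0,0,0,0.03]
    - [1,0,0,0,0,0,0.03]

```text
time_s: 32.95
tool_pos: [0.5157, 0.1889, 0.2398]
tcp_rot: [0.0, 0.794, 0.608, 0.0]
contact_force: [-0.2, 0.5, -1.6]
finger_gap: 0.024
gripper_force: 21.7
```

```bash
python3 s.py
```

```text
[0.51566077 0.18889345 0.23976445] tip z rel mouth mm -26.735553425731418 yaw 74.91219043869143 j6 0.411183815804149
F tool [ 0.39370659 -0.2895778   1.60225235] M tool [ 0.0096448   0.00311199 -0.15675564]
```

drive_tool:
  steps:
    - [1,0,0,0,0,0,0.03]
    - [1,0,0,0,0,0,0.03]
    - [1,0,0,0,0,0,0.03]
    - [1,0,0,0,0,0,0.03]
    - [1,0,0,0,0,0,0.03]
    - [1,0,0,0,0,0,0.03]
    - [1,0,0,0,0,0,0.03]
    - [1,0,0,0,0,0,0.03]
    - [1,0,0,0,0,0,0.03]
    - [1,0,0,0,0,0,0.03]

```text
time_s: 33.78
tool_pos: [0.5156, 0.1889, 0.2398]
tcp_rot: [0.0, 0.876, 0.483, 0.0]
contact_force: [0.8, 0.2, -1.5]
finger_gap: 0.0242
gripper_force: 21.7
```

```bash
python3 s.py
```

```text
[0.5156343  0.18893809 0.23977512] tip z rel mouth mm -26.724883772851733 yaw 57.72439210934567 j6 0.7112021472298768
F tool [0.55253174 0.55995569 1.51807045] M tool [ 0.04478121  0.07142937 -0.18748059]
```

drive_tool:
  steps:
    - [1,0,0,0,0,0,0.03]
    - [1,0,0,0,0,0,0.03]
    - [1,0,0,0,0,0,0.03]
    - [1,0,0,0,0,0,0.03]
    - [1,0,0,0,0,0,0.03]
    - [1,0,0,0,0,0,0.03]
    - [1,0,0,0,0,0,0.03]
    - [1,0,0,0,0,0,0.03]
    - [1,0,0,0,0,0,0.03]
    - [1,0,0,0,0,0,0.03]

```text
time_s: 34.62
tool_pos: [0.5157, 0.189, 0.2398]
tcp_rot: [0.0, 0.938, 0.347, 0.0]
contact_force: [0.2, 0.1, -1.6]
finger_gap: 0.0241
gripper_force: 32.0
```

```bash
python3 s.py
```

```text
[0.51567413 0.18903963 0.23978989] tip z rel mouth mm -26.710108324512426 yaw 40.623897395229505 j6 1.0099789327880215
F tool [0.26841886 0.05057258 1.58520903] M tool [ 0.03748503  0.13995136 -0.87116614]
```

drive_tool:
  steps:
    - [1,0,0,0,0,0,-0.02]
    - [1,0,0,0,0,0,0]
    - [1,0,0,0,0,0,0]
    - [1,0,0,0,0,0,0]
    - [1,0,0,0,0,0,0]
    - [1,0,0,0,0,0,0]
    - [1,0,0,0,0,0,0]
    - [1,0,0,0,0,0,0]
    - [1,0,0,0,0,0,0]
    - [1,0,0,0,0,0,0]

```text
time_s: 35.45
tool_pos: [0.5158, 0.1889, 0.2397]
tcp_rot: [-0.0, 0.934, 0.356, 0.001]
contact_force: [-0.1, 1.7, 4.4]
finger_gap: 0.0238
gripper_force: 27.4
```

```bash
python3 s.py
```

```text
[0.51583947 0.18894993 0.23974004] tip z rel mouth mm -26.759961706812664 yaw 41.7054836164136 j6 0.9907106629673995
F tool [ 1.05483847 -1.2748849  -4.41988849] M tool [ 0.32730786  0.08783532 -0.51685727]
```

drive_tool:
  steps:
    - [1,0,0,0,0,0,-0.01]
    - [1,0,0,0,0,0,0]
    - [1,0,0,0,0,0,0]
    - [1,0,0,0,0,0,0]
    - [1,0,0,0,0,0,-0.02]
    - [1,0,0,0,0,0,-0.02]
    - [1,0,0,0,0,0,-0.02]
    - [1,0,0,0,0,0,0]
    - [1,0,0,0,0,0,0]
    - [1,0,0,0,0,0,0]

```text
time_s: 36.28
tool_pos: [0.5158, 0.1888, 0.2397]
tcp_rot: [0.0, 0.922, 0.388, 0.0]
contact_force: [-0.7, 1.1, 4.7]
finger_gap: 0.0235
gripper_force: 19.7
```

```bash
python3 s.py
```

```text
[0.51581935 0.18877993 0.23966812] tip z rel mouth mm -26.831878445363387 yaw 45.6595536787054 j6 0.9214576794929639
F tool [ 0.32115306 -1.30023801 -4.65413519] M tool [0.27083633 0.05444315 0.01429381]
```

drive_tool:
  steps:
    - [1,0,0,0,0,0,0]
    - [1,0,0,0,0,0,0]
    - [1,0,0,-2,0,0,0]
    - [1,0,0,-3,0,0,0]
    - [1,0,0,-4,0,0,0]
    - [1,0,0,-4,0,0,0]
    - [1,0,0,-4,0,0,0]
    - [1,0,0,-4,0,0,0]
    - [1,0,0,-4,0,0,0]
    - [1,0,0,-4,0,0,0]
  grip_force: 40

```text
time_s: 37.12
tool_pos: [0.5119, 0.1867, 0.2598]
tcp_rot: [-0.001, 0.922, 0.388, -0.009]
contact_force: [-0.3, 0.1, -6.4]
finger_gap: 0.0227
gripper_force: 47.5
```

```bash
python3 s.py
```

```text
[0.51194059 0.18673641 0.25983123] tip z rel mouth mm -6.66877122556428 yaw 45.651803971082416 j6 0.9211868458227812
F tool [-0.06688599 -0.20651567  6.44282746] M tool [ 0.0212863   0.21436882 -0.01389644]
```

drive_tool:
  steps:
    - [1,0,0,0,0,0,0]
    - [1,0,0,0,0,0,0]
    - [1,0,0,-4,0,0,0]
    - [1,0,0,-5,0,0,0]
    - [1,0,0,-5,0,0,0]
    - [1,0,0,-5,0,0,0]
    - [1,0,0,-6,0,0,0]
    - [1,0,0,0,0,0,0]
    - [1,0,0,0,0,0,0]
    - [1,0,0,0,0,0,0]

```text
time_s: 37.95
tool_pos: [0.5156, 0.1888, 0.2933]
tcp_rot: [0.0, 0.921, 0.388, 0.0]
contact_force: [-0.2, -0.3, -6.6]
finger_gap: 0.0232
gripper_force: 47.1
```

```bash
python3 s.py; python3 - <<'E'
from h import *
s=robot.state();print(quat(s["tcp_rot"]).as_matrix().round(4),s["joint_vel"],s["moment"])
im=robot.read_camera("wrist")[:,:,::-1];cv2.imwrite("pics/w5.png",im)
E
```

```text
[0.51558256 0.188841   0.29328992] tip z rel mouth mm 26.78991516951265 yaw 45.71160042889989 j6 0.920830195148853
F tool [-0.33675233  0.03473044  6.5696065 ] M tool [ 0.03959622 -0.02463289  0.02432322]
[[ 6.983e-01  7.158e-01  3.000e-04]
 [ 7.158e-01 -6.983e-01  1.000e-04]
 [ 3.000e-04  1.000e-04 -1.000e+00]] [-0.00022703  0.00866573  0.00969793 -0.0009334  -0.00092282 -0.00047321] [ 0.01002313  0.04554757 -0.02431492]
```

View pics/w5.png

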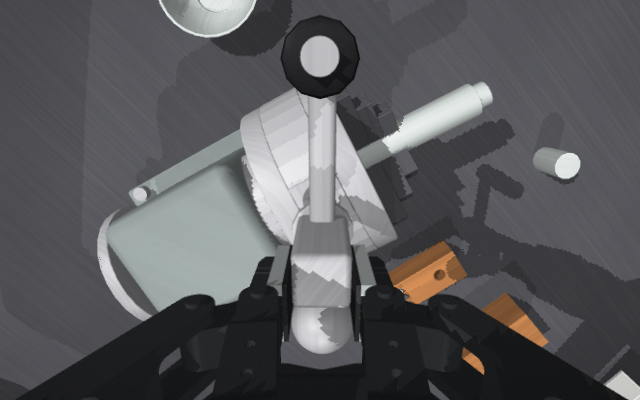

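```bash
python3 - <<'E'
import cv2,numpy as np
a=[cv2.resize(cv2.imread(f"pics/{n}.png")[200:360,270:370],None,fx=3.6,fy=3.6,interpolation=cv2.INTER_CUBIC) for n in("w3","w5")]
cv2.imwrite("pics/cmp.png",np.hstack(a))
E
```

```text
(no output)
```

View pics/cmp.png

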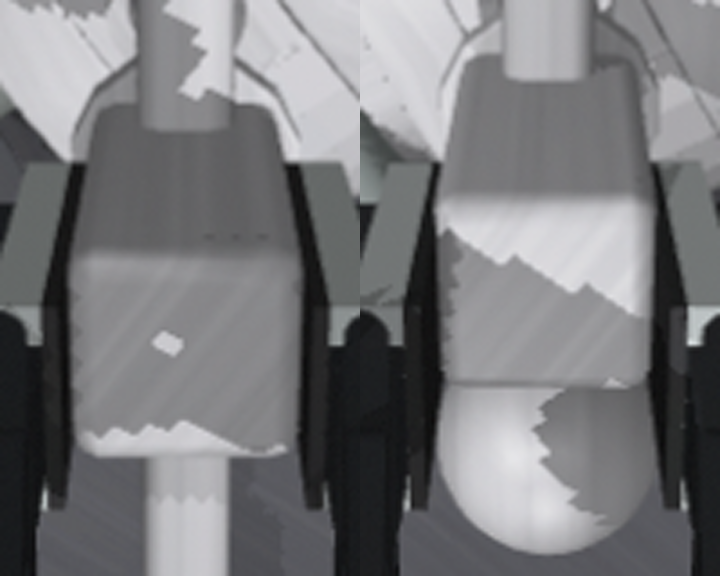

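```bash
python3 - <<'E'
from h import *
m=robot.camera_model("wrist");H=m["hand_eye"]
def at(u,v,z):
    n=cv2.undistortPoints(np.array([[[u,v]]],float),m["K"],np.array([m["k1"],0,0,0,0]))[0,0]
    d=H[:3,:3]@np.r_[n,1];o=H[:3,3];return (o+d*(z-o[2])/d[2])*1e3
f=lambda x,y:(270+x/3.6-.36,200+y/3.6-.36)
for nm,p in(("w3",[(72,257),(300,257),(85,455),(290,455)]),("w5",[(438-360,197),(655-360,197),(443-360,383),(645-360,383)])):
    for z in(-.0155,-.010,-.005,0):
        q=[at(*f(*a),z) for a in p]
        print(nm,z,"x",q[0][0].round(1),q[2][0].round(1),"y",q[0][1].round(1),q[1][1].round(1),q[2][1].round(1),q[3][1].round(1))
E
```

```text
w3 -0.0155 x 12.1 -10.3 y -11.8 10.2 -11.1 9.8
w3 -0.01 x 9.2 -14.2 y -12.3 10.7 -11.6 10.3
w3 -0.005 x 6.7 -17.8 y -12.8 11.2 -12.0 10.8
w3 0 x 4.1 -21.4 y -13.3 11.7 -12.5 11.3
w5 -0.0155 x 18.4 -1.9 y -11.1 9.5 -11.1 9.1
w5 -0.01 x 15.9 -5.4 y -11.5 10.1 -11.6 9.6
w5 -0.005 x 13.6 -8.6 y -12.0 10.5 -12.0 10.0
w5 0 x 11.3 -11.8 y -12.4 11.0 -12.5 10.4
```

```bash
python3 - <<'E'
from h import *
m=robot.camera_model("wrist");H=m["hand_eye"];Hi=np.linalg.inv(H)
def proj(p):
    c=Hi[:3,:3]@np.array(p)+Hi[:3,3]
    return cv2.projectPoints(c.reshape(1,3),np.zeros(3),np.zeros(3),m["K"],np.array([m["k1"],0,0,0,0]))[0][0,0]
for s in(.009,.0105,.012):
  for deg in(-2,-1,0,1,2):
    t=np.radians(deg)
    # boss top centre image fixed near v~280: choose c so that v matches 279.5
    best=min(np.arange(0,.006,.0001),key=lambda c:abs(proj([c,0,-.0155+s])[1]-280.3))
    f=lambda x,h:proj([best+x*np.cos(t)+(h-.102)*np.sin(t),0,-.0155+s-((h-.102)*np.cos(t)-x*np.sin(t))])
    print(s,deg,round(best*1e3,1),"knob",f(.08,.119).round(1),"ball",f(-.046,.0635).round(1))
E
```

```text
0.009 -2 3.6 knob [324.4  47.4] ball [322.7 319. ]
0.009 -1 3.6 knob [324.4  46.8] ball [322.7 321. ]
0.009 0 3.6 knob [324.3  46.3] ball [322.7 323. ]
0.009 1 3.6 knob [324.3  45.9] ball [322.7 325.1]
0.009 2 3.6 knob [324.3  45.6] ball [322.7 327.1]
0.0105 -2 2.7 knob [324.4  51.7] ball [322.7 318.7]
0.0105 -1 2.7 knob [324.3  51. ] ball [322.7 320.7]
0.0105 0 2.7 knob [324.3  50.4] ball [322.7 322.8]
0.0105 1 2.7 knob [324.2  50. ] ball [322.7 324.8]
0.0105 2 2.7 knob [324.2  49.7] ball [322.7 326.8]
0.012 -2 1.9 knob [324.3  55.4] ball [322.7 318.4]
0.012 -1 1.9 knob [324.3  54.7] ball [322.7 320.4]
0.012 0 1.9 knob [324.2  54.1] ball [322.7 322.4]
0.012 1 1.9 knob [324.2  53.6] ball [322.7 324.3]
0.012 2 1.9 knob [324.1  53.2] ball [322.7 326.3]
```

drive_tool:
  steps:
    - [1,0,0,-2,0,0,0.08]
    - [1,0,0,-2,0,0,0.08]
    - [1,0,0,-2,0,0,0.08]
    - [1,0,0,-2,0,0,0.08]
    - [1,0,0,-2,0,0,0.08]
    - [1,0,0,0,0,0,0.08]
    - [1,0,0,0,0,0,0.08]
    - [1,0,0,0,0,0,0.033]
    - [1,0,0,0,0,0,0]
    - [1,0,0,0,0,0,0]

```text
time_s: 38.83
tool_pos: [0.5155, 0.1888, 0.3028]
tcp_rot: [-0.0, 0.995, 0.103, -0.0]
contact_force: [0.5, 0.8, -6.8]
finger_gap: 0.023
gripper_force: 47.0
```

drive_tool:
  steps:
    - [1,-3,16,0,0,0,0]
    - [1,-6,34,0,0,0,0]
    - [1,-6,34,0,0,0,0]
    - [1,-6,34,0,0,0,0]
    - [1,-6,34,0,0,0,0]
    - [1,-6,34,0,0,0,0]
    - [1,-6,34,0,0,0,0]
    - [1,-6,34,0,0,0,0]
    - [1,-6,34,0,0,0,0]
    - [1,-6,34,0,0,0,0]

```text
time_s: 39.67
tool_pos: [0.525, -0.1397, 0.3032]
tcp_rot: [-0.0, 0.995, 0.103, 0.0]
contact_force: [0.8, 0.6, -6.3]
finger_gap: 0.0229
gripper_force: 47.0
```

drive_tool:
  steps:
    - [1,0,0,10,0,0,0]
    - [1,0,0,15,0,0,0]
    - [1,0,0,15,0,0,0]
    - [1,0,0,15,0,0,0]
    - [1,0,0,15,0,0,0]
    - [1,0,0,15,0,0,0]
    - [1,0,0,10,0,0,0]
    - [1,0,0,0,0,0,0]
    - [1,0,0,0,0,0,0]
    - [1,0,0,0,0,0,0]

```text
time_s: 40.5
tool_pos: [0.5259, -0.1383, 0.2091]
tcp_rot: [0.0, 0.995, 0.102, 0.001]
contact_force: [1.1, 0.1, -6.1]
finger_gap: 0.0231
gripper_force: 47.0
```

```bash
python3 s.py; python3 - <<'E'
from h import *
s=robot.state();Rm=quat(s["tcp_rot"]).as_matrix();print(Rm.T@(np.array([.525,-.1395,.106])-s["tool_pos"])*1e3)
E
```

```text
[ 0.52587724 -0.13826897  0.20910115] tip z rel mouth mm -57.39884732084533 yaw 11.757323804385225 j6 0.9032636706204785
F tool [1.03791777 0.12762341 6.05226594] M tool [-0.0362767   0.05145746 -0.01592093]
[ -1.23565831   0.9287385  103.10064626]
```

drive_tool:
  steps:
    - [1,-0.5,1.4,0,0,0,0]
    - [1,0,0,8,0,0,0]
    - [1,0,0,8,0,0,0]
    - [1,0,0,8,0,0,0]
    - [1,0,0,8,0,0,0]
    - [1,0,0,8,0,0,0]
    - [1,0,0,6,0,0,0]
    - [1,0,0,0,0,0,0]
    - [1,0,0,0,0,0,0]
    - [1,0,0,0,0,0,0]

```text
time_s: 41.33
tool_pos: [0.5253, -0.1397, 0.1624]
tcp_rot: [0.0, 0.995, 0.102, 0.0]
contact_force: [-0.5, -0.8, -5.1]
finger_gap: 0.0232
gripper_force: 47.0
```

```bash
python3 s.py
```

```text
[ 0.52534258 -0.13968799  0.16244324] tip z rel mouth mm -104.05675887161514 yaw 11.735071274790476 j6 0.9008242027556246
F tool [-0.67319367  0.72384136  5.13863905] M tool [-0.0352093   0.03413866  0.00449962]
```

drive_tool:
  steps:
    - [1,0,0,1,0,0,0]
    - [1,0,0,1,0,0,0]
    - [1,0,0,1,0,0,0]
    - [1,0,0,1,0,0,0]
    - [1,0,0,1,0,0,0]
    - [1,0,0,1,0,0,0]
    - [1,0,0,1,0,0,0]
    - [1,0,0,1,0,0,0]
    - [1,0,0,1,0,0,0]
    - [1,0,0,1,0,0,0]

```text
time_s: 42.17
tool_pos: [0.5251, -0.1396, 0.1521]
tcp_rot: [-0.0, 0.995, 0.102, -0.0]
contact_force: [0.0, -0.0, -6.8]
finger_gap: 0.023
gripper_force: 47.0
```

```bash
python3 s.py
```

```text
[ 0.52507517 -0.13955341  0.15210027] tip z rel mouth mm -114.39972524209126 yaw 11.734040424628592 j6 0.9008687916929002
F tool [0.03582411 0.01290091 6.77359361] M tool [ 0.03849625 -0.06081891  0.02425349]
```

drive_tool:
  steps:
    - [1,0,0,0.8,0,0,0]
    - [1,0,0,0.8,0,0,0]
    - [1,0,0,0.8,0,0,0]
    - [1,0,0,0.8,0,0,0]
    - [1,0,0,0.8,0,0,0]
    - [1,0,0,0.8,0,0,0]
    - [1,0,0,0.8,0,0,0]
    - [1,0,0,0.8,0,0,0]
    - [1,0,0,0.8,0,0,0]
    - [1,0,0,0.8,0,0,0]

```text
time_s: 43.0
tool_pos: [0.5251, -0.1397, 0.1449]
tcp_rot: [0.0, 0.995, 0.102, 0.0]
contact_force: [-3.4, -0.0, 3.6]
finger_gap: 0.0231
gripper_force: 48.3
```

```bash
python3 s.py
```

```text
[ 0.52514416 -0.13966856  0.14489056] tip z rel mouth mm -121.60944333922463 yaw 11.737656877704588 j6 0.9008538905386078
F tool [-3.29307251 -0.65099665 -3.6471039 ] M tool [ 0.29070843 -0.5816632   0.03147954]
```

drive_tool:
  steps:
    - [1,0,0,0.8,0,0,0]
    - [1,0,0,0.8,0,0,0]
    - [1,0,0,0.8,0,0,0]
    - [1,0,0,0.8,0,0,0]
    - [1,0,0,0.8,0,0,0]
    - [1,0,0,0.8,0,0,0]
    - [1,0,0,0.8,0,0,0]
    - [1,0,0,0.8,0,0,0]
    - [1,0,0,0.8,0,0,0]
    - [1,0,0,0.8,0,0,0]

```text
time_s: 43.83
tool_pos: [0.5262, -0.1403, 0.1404]
tcp_rot: [0.002, 0.995, 0.102, 0.002]
contact_force: [-3.5, -1.0, -4.6]
finger_gap: 0.0228
gripper_force: 47.6
```

```bash
python3 s.py
```

```text
[ 0.52622528 -0.1403102   0.14035228] tip z rel mouth mm -126.14772161842797 yaw 11.762244753522346 j6 0.9008023391840856
F tool [-3.60207805  0.24350744  4.62217685] M tool [-0.21721355 -0.80578129  0.01863014]
```

drive_tool:
  steps:
    - [1,0,0,-0.5,0,0,0]
    - [1,-0.5,0,-0.5,0,0,0]
    - [1,-0.5,0,0,0,0,0]
    - [1,-0.5,0,0,0,0,0]
    - [1,0,0,0,0,0,0]
    - [1,0,0,0,0,0,0]
    - [1,0,0,0,0,0,0]
    - [1,0,0,0,0,0,0]
    - [1,0,0,0,0,0,0]
    - [1,0,0,0,0,0,0]

```text
time_s: 44.67
tool_pos: [0.5236, -0.1398, 0.1371]
tcp_rot: [-0.0, 0.995, 0.102, -0.0]
contact_force: [0.7, -0.2, -6.9]
finger_gap: 0.0232
gripper_force: 47.3
```

```bash
python3 s.py; python3 - <<'E'
from h import *
s=robot.state();print(quat(s["tcp_rot"]).as_matrix()[:,2])
im=robot.read_camera("wrist")[:,:,::-1];cv2.imwrite("pics/w6.png",im)
E
```

```text
[ 0.52361011 -0.13979732  0.13714465] tip z rel mouth mm -129.35535320271327 yaw 11.73807332478095 j6 0.8990459096288892
F tool [0.64778228 0.37353563 6.87582471] M tool [-0.02252971 -0.03792859  0.02300725]
[-9.19113300e-05  1.26178669e-04 -9.99999988e-01]
```

View pics/w6.png

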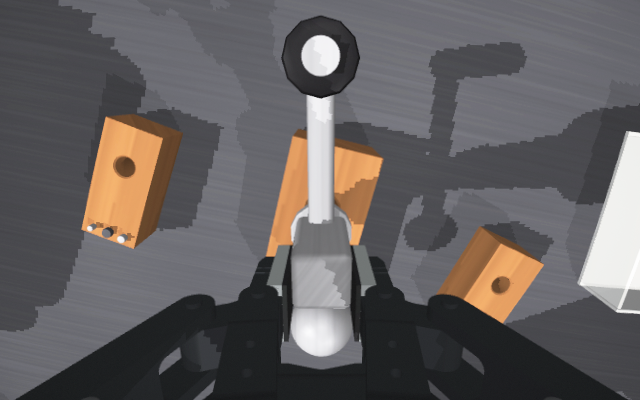

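The crank is free again and has dropped about 15 mm into its hole. I'll carry on down.

drive_tool:
  steps:
    - [1,0,0,1,0,0,0]
    - [1,0,0,1,0,0,0]
    - [1,0,0,1,0,0,0]
    - [1,0,0,1,0,0,0]
    - [1,0,0,1,0,0,0]
    - [1,0,0,1,0,0,0]
    - [1,0,0,1,0,0,0]
    - [1,0,0,1,0,0,0]
    - [1,0,0,1,0,0,0]
    - [1,0,0,1,0,0,0]

```text
time_s: 45.55
tool_pos: [0.5235, -0.1399, 0.1271]
tcp_rot: [0.0, 0.995, 0.102, -0.0]
contact_force: [-1.6, -0.9, -4.6]
finger_gap: 0.0231
gripper_force: 47.5
```

```bash
python3 s.py
```

```text
[ 0.52353366 -0.13993764  0.12710916] tip z rel mouth mm -139.39083848523524 yaw 11.73401075726799 j6 0.8991077313822279
F tool [-1.71998845  0.55166442  4.63057575] M tool [-0.24274812 -0.35221727 -0.03961256]
```

drive_tool:
  steps:
    - [1,-0.5,0.1,0,0,0,0]
    - [1,0,0,1,0,0,0]
    - [1,0,0,1,0,0,0]
    - [1,0,0,1,0,0,0]
    - [1,0,0,1,0,0,0]
    - [1,0,0,1,0,0,0]
    - [1,0,0,1,0,0,0]
    - [1,0,0,1,0,0,0]
    - [1,0,0,1,0,0,0]
    - [1,0,0,1,0,0,0]

```text
time_s: 46.38
tool_pos: [0.5232, -0.14, 0.1181]
tcp_rot: [-0.0, 0.995, 0.102, 0.0]
contact_force: [0.0, 0.2, -6.0]
finger_gap: 0.0231
gripper_force: 47.3
```

```bash
python3 s.py
```

```text
[ 0.52317017 -0.13998419  0.11810455] tip z rel mouth mm -148.39545086557314 yaw 11.736172303993712 j6 0.8983200746946319
F tool [ 0.07805167 -0.1737207   5.99177292] M tool [ 0.05009621 -0.05185046 -0.05687658]
```

drive_tool:
  steps:
    - [1,0,0,1,0,0,0]
    - [1,0,0,1,0,0,0]
    - [1,0,0,1,0,0,0]
    - [1,0,0,1,0,0,0]
    - [1,0,0,1,0,0,0]
    - [1,0,0,1,0,0,0]
    - [1,0,0,1,0,0,0]
    - [1,0,0,1,0,0,0]
    - [1,0,0,1,0,0,0]
    - [1,0,0,0,0,0,0]

```text
time_s: 47.22
tool_pos: [0.523, -0.14, 0.109]
tcp_rot: [-0.0, 0.995, 0.102, -0.0]
contact_force: [-0.3, -0.4, -6.2]
finger_gap: 0.023
gripper_force: 47.3
```

```bash
python3 s.py
```

```text
[ 0.52299915 -0.1399739   0.10896528] tip z rel mouth mm -157.534722296412 yaw 11.734650385255486 j6 0.8983492147673442
F tool [-0.33377037  0.30454767  6.22007063] M tool [ 0.0482356  -0.00597161  0.04461215]
```

drive_tool:
  steps:
    - [1,0,0,0.6,0,0,0]
    - [1,0,0,0.6,0,0,0]
    - [1,0,0,0.6,0,0,0]
    - [1,0,0,0.6,0,0,0]
    - [1,0,0,0.6,0,0,0]
    - [1,0,0,0,0,0,0]
    - [1,0,0,0,0,0,0]
    - [1,0,0,0,0,0,0]
    - [1,0,0,0,0,0,0]
    - [1,0,0,0,0,0,0]

```text
time_s: 48.05
tool_pos: [0.5232, -0.1401, 0.1063]
tcp_rot: [0.0, 0.995, 0.102, 0.0]
contact_force: [-0.1, 0.2, -6.8]
finger_gap: 0.0232
gripper_force: 47.3
```

```bash
python3 s.py
```

```text
[ 0.52316797 -0.14005048  0.10627215] tip z rel mouth mm -160.22785272792 yaw 11.735168675647618 j6 0.8983579635274885
F tool [-0.0761006  -0.26118315  6.78595063] M tool [ 0.02318131 -0.02190183  0.02084468]
```

drive_tool:
  steps:
    - [1,0,0,0.5,0,0,0]
    - [1,0,0,0.5,0,0,0]
    - [1,0,0,0.5,0,0,0]
    - [1,0,0,0.5,0,0,0]
    - [1,0,0,0.5,0,0,0]
    - [1,0,0,0,0,0,0]
    - [1,0,0,0,0,0,0]
    - [1,0,0,0,0,0,0]
    - [1,0,0,0,0,0,0]
    - [1,0,0,0,0,0,0]

```text
time_s: 48.88
tool_pos: [0.5231, -0.14, 0.1037]
tcp_rot: [0.0, 0.995, 0.102, 0.0]
contact_force: [-1.0, -0.6, -5.8]
finger_gap: 0.0232
gripper_force: 47.3
```

```bash
python3 s.py
```

```text
[ 0.52314484 -0.14003965  0.10372647] tip z rel mouth mm -162.77352759820792 yaw 11.733203338267602 j6 0.89840784120397
F tool [-1.11196116  0.42335396  5.84190321] M tool [ 0.02041004 -0.06341549  0.00179713]
```

drive_tool:
  steps:
    - [1,0,0,0.4,0,0,0]
    - [1,0,0,0.4,0,0,0]
    - [1,0,0,0.4,0,0,0]
    - [1,0,0,0.4,0,0,0]
    - [1,0,0,0.4,0,0,0]
    - [1,0,0,0.4,0,0,0]
    - [1,0,0,0.4,0,0,0]
    - [1,0,0,0,0,0,0]
    - [1,0,0,0,0,0,0]
    - [1,0,0,0,0,0,0]

```text
time_s: 49.72
tool_pos: [0.5234, -0.14, 0.1019]
tcp_rot: [0.0, 0.995, 0.102, 0.0]
contact_force: [-3.2, 2.5, 6.2]
finger_gap: 0.0229
gripper_force: 48.9
```

```bash
python3 s.py
```

```text
[ 0.52336349 -0.14001612  0.1019368 ] tip z rel mouth mm -164.56319648529362 yaw 11.741877109014448 j6 0.8983655860009367
F tool [-2.61066406 -3.04375065 -6.17399832] M tool [ 0.45545241 -0.57867808  0.02008895]
```

drive_tool:
  steps:
    - [0.4,0,0,0,0,0,0]
    - [0.4,0,0,0,0,0,0]
    - [0.4,0,0,0,0,0,0]
    - [0.4,0,0,0,0,0,0]
    - [0.4,0,0,0,0,0,0]
    - [0.4,0,0,0,0,0,0]
    - [0.4,0,0,-5,0,0,0]
    - [0.4,0,0,-10,0,0,0]
    - [0.4,0,0,-15,0,0,0]
    - [0.4,0,0,-15,0,0,0]

```text
time_s: 50.55
tool_pos: [0.523, -0.14, 0.1469]
tcp_rot: [-0.0, 0.995, 0.102, -0.0]
contact_force: [0.6, -0.4, 0.0]
finger_gap: 0.0512
gripper_force: 0.0
```

drive_tool:
  steps:
    - [0.4,0,0,-15,0,0,0]
    - [0.4,0,0,-15,0,0,0]
    - [0.4,0,0,-15,0,0,0]
    - [0.4,0,0,-15,0,0,0]
    - [0.4,-5,0,-10,0,0,0]
    - [0.4,-20,0,0,0,0,0]
    - [0.4,-20,0,0,0,0,0]
    - [0.4,-20,0,0,0,0,0]
    - [0.4,0,0,0,0,0,0]
    - [0.4,0,0,0,0,0,0]

```text
time_s: 51.38
tool_pos: [0.4589, -0.1534, 0.2166]
tcp_rot: [0.0, 0.995, 0.102, 0.0]
contact_force: [-0.8, 0.2, 0.1]
finger_gap: 0.0513
gripper_force: 0.0
```

```bash
python3 s.py; python3 - <<'E'
from h import *
st=robot.state();im=robot.read_camera("wrist")[:,:,::-1]
im2=robot.read_camera("scene")[150:260,220:440,::-1]
a=cv2.resize(im,(560,350));b=cv2.resize(im2,(480,240),interpolation=cv2.INTER_CUBIC)
o=np.zeros((600,560,3),np.uint8);o[:350]=a;o[355:595,:480]=b;cv2.imwrite("pics/end.png",o)
print(w2px("wrist",[.526,-.1393,.108],st),w2px("wrist",[.526+.0783,-.1393+.0163,.125],st))
E
```

```text
[ 0.45887923 -0.15344383  0.21664385] tip z rel mouth mm -49.85614842409578 yaw 11.659167301427223 j6 0.8134285627327593
F tool [-0.78026811 -0.37956494 -0.07468797] M tool [-0.06631622  0.0371004  -0.00639331]
[321.37271033  98.92978455] [321.21529247 -51.22873787]
```

View pics/end.png

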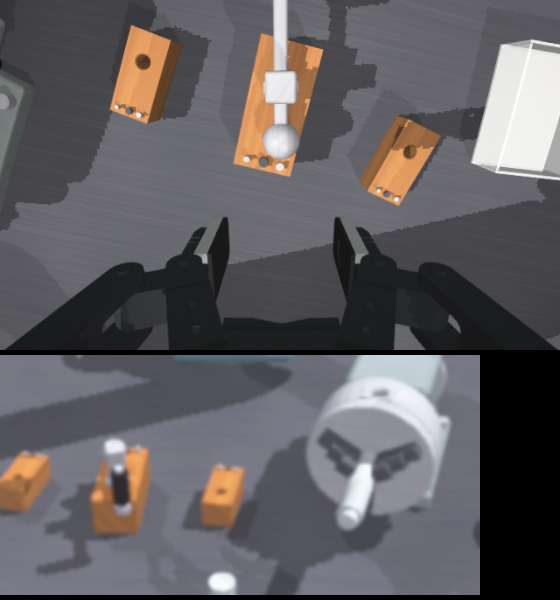

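The crank is upright in its rack hole: its boss is at about (321,99), where it was predicted. The jaws are on the bar and the gripper is clear.

```bash
python3 -c "
from cell import robot
print(robot.close_job())"
```

```text
the job is handed in; nothing more can be done
None
```

I wound the jaws up to their stop, put the crank back upright in its rack hole and handed the job in at about 51 s, but no verdict came back; torque at the stop briefly read about 0.87 N m (roughly 11 N at the knob, over the 8 N heaving limit) before I backed it off.

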